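Load the inspection slide, clamp it on its mark and lower the hood

TASK

Load the measuring station: stand every pillow-block bearing housing from the table upright in the grey tray, then release the clamp lever, slide the tray bed under the hood until its pointer is on the index line, and clamp the lever fully again. Then lower the heavy hood until it is fully shut, bringing it down under control so that it does not slam. Leave the other things on the table where they are.

Things in the scene. Friction and masses are not known exactly. Their poses are not given: they have to be found in the camera images.
- housing1: pillow-block bearing housing, bare aluminium: a foot 66 x 42 x 16 mm with a round boss (48 mm diameter, lying along the housing's y, flat faces 40 mm apart) on it, 55 mm high in all, a dark bore through the boss, about 0.22 kg. Origin: centre of its underside; x along the 66 mm foot, y along the bore, z up. Grip it across the two flat faces of the boss. May be absent (None).
- housing2: pillow-block bearing housing, bare aluminium: a foot 66 x 42 x 16 mm with a round boss (48 mm diameter, lying along the housing's y, flat faces 40 mm apart) on it, 55 mm high in all, a dark bore through the boss, about 0.22 kg. Origin: centre of its underside; x along the 66 mm foot, y along the bore, z up. Grip it across the two flat faces of the boss. May be absent (None).
- housing3: pillow-block bearing housing, bare aluminium: a foot 66 x 42 x 16 mm with a round boss (48 mm diameter, lying along the housing's y, flat faces 40 mm apart) on it, 55 mm high in all, a dark bore through the boss, about 0.22 kg. Origin: centre of its underside; x along the 66 mm foot, y along the bore, z up. Grip it across the two flat faces of the boss. May be absent (None).
- housing4: pillow-block bearing housing, bare aluminium: a foot 66 x 42 x 16 mm with a round boss (48 mm diameter, lying along the housing's y, flat faces 40 mm apart) on it, 55 mm high in all, a dark bore through the boss, about 0.22 kg. Origin: centre of its underside; x along the 66 mm foot, y along the bore, z up. Grip it across the two flat faces of the boss. May be absent (None).
- station: measuring station, fixed on the table: dark base plate 300 x 570 x 12 mm. Origin on the table top; x points away from the robot (to the hood's hinge), y along the slide towards the hood; its yaw is that of slide, tray and hood. In this frame the base spans x -170..130, y -310..260 mm, the shut hood x -105..115, y 18..252 mm; a grey back wall 96 mm high stands at x 115..131 mm.
- tray (a point): centre of the inner floor of the grey open tray that is fixed on the sliding bed; axes as the station's. Inside 190 mm (x) by 175 mm (y), walls 5 mm thick, their top 19 mm above this point; this point is 29 mm above the table. Room for four housings, two by two, e.g. at x +-45, y +-43 mm with their 66 mm feet along y.
- bed (a joint): travel of the sliding bed with the tray, m: 0 = loading end, grows along the station's +y to 0.26 (end stop); the index line lies somewhere near 0.24. Freed, it moves against about 2 N of friction and stays where it is left; clamped, it cannot be moved.
- bed_grip (a point): grip point of the bed's black upright push plate (16 mm in x, 30 mm in y; the point is on its middle, 15 mm under its top edge, which is 89 mm above the table). It stands on the bare tail of the bed, 180 mm from the tray's centre on the -y side, and stays outside the hood.
- pointer (a point): tip of the small upright brass pointer (5 mm wide) on the front (-x) face of the tray near its tail-side (-y) corner, 24 mm above the table
- index_line (a point): the black line across the small aluminium index block (36 x 24 x 10 mm) on the base in front of the hood (axes as the station's). The bed is on its mark when the pointer's y equals the line's y. The block does not move, but its place along y differs from start to start by +-10 mm.
- lever (a joint): angle of the clamp lever, rad: 0 = clamped (at its stop), grows to 1.1 = fully released (at its stop), turning clockwise seen from above about point lever_pivot. The bed is gripped below about 0.5 and free above 0.6. Stays where it is left; turning takes 2 to 3 N at the knob, 6 N over the last part of the clamping.
- lever_knob (a point): grip point of the lever's upright black knob, a round pin 20 mm thick, 75 mm from the pivot; on its axis, 73 mm above the table, 15 mm under its top; the lever arm below has its top 40 mm above the table. Clamped, the arm points from the pivot along the station's -y, turned 0.35 rad towards -x; releasing swings it further towards -x.
- lever_pivot (a point): the lever's vertical axis, at the same height as lever_knob
- hood (a joint): opening angle of the hood, rad: 0 = shut, starts at 1.05 to 1.2, stop at 1.25. It weighs about 1.6 kg. The stiff hinge holds it above 1.0 rad, where it must be pushed down (2 to 4 N at the bar); somewhere between 0.95 and 0.7 rad its weight takes over, and from there it falls by itself and slams unless held back (up to 4 N at the bar).
- hood_bar (a point): middle of the hood's steel handle bar: round, 14 mm thick, 140 mm long, along the station's y, a bracket 65 mm to either side, its axis 45 mm in front of the hood's front face; 265 mm from the hinge, about 90 mm above the table when shut. Pinch it from above with the fingers closing along the station's x and keep hold: the bar turns between the fingers.
- hood_hinge (a point): middle of the hood's hinge axis, along the station's y, 98 mm above the table. At opening angle t the bar's middle lies from here at x = -0.265 cos t - 0.008 sin t, z = 0.265 sin t - 0.008 cos t (m, station's x and up). The hood is a box open underneath, 220 mm deep, 235 mm wide, 56 mm high, with a clear roof; open, it clears the loaded tray.
- ring_gauge: bystander: steel ring, 68 mm outside, 40 mm hole, 22 mm high, lying among the housings; origin under its centre; leave it where it is
- v_block: bystander: dark steel V-block 80 x 60 x 50 mm, origin under its centre
- cleaner: bystander: white bottle 56 mm in diameter, 150 mm high, origin under its centre
- standoff: bystander: small round aluminium post, 36 mm foot, 50 mm high, in front of the hood; origin under its foot
Mind the look-alikes: they are no part of the job. Leave any red look-alike of the housing2 alone.

How it is judged:
By the outcome, as a careful person would: the job done as asked, in the order asked, and still so for the second after the job is handed in, with the robot touching nothing.
Of housing1, housing2, housing3, housing4 only 2 to 4 are there at a start; the rules pass over those that are not, and their reading is None.
At some moment in a run one of housing1, housing2, housing3, housing4 may be knocked a few centimetres aside while the robot is not near it.
It also fails if it takes over 210 s, if anything falls off the work surface, if the arm or the gripper's body presses on something with over 40 N, if the wrist force passes 120 N, or if a joint passes its speed limit or range.

ROBOT

A 6-joint arm with a two-finger parallel gripper is mounted at the origin on the work surface. World frame = base frame: x ahead of the robot, y to its left, z up, the work surface at z = 0. Lengths are in m, angles in degrees, forces in N, time in s.
With the tool pointing down it reaches from about 0.3 to 0.75 m from the base axis. Payload 8.5 kg.
Tool frame: the origin (TCP) lies between the finger pads; the fingertips stand 8 mm ahead of it and the grasp point (between the pads) lies 11 mm behind it; y points along the fingers, z is the direction in which the jaws open and shut, and the axes are right-handed (so a half turn about y gives the same grasp; the last joint's range is limited). The gripper opens to 85 mm and grips with 20 to 120 N. Pads are 22 mm wide; open, the fingers measure 114 mm over their backs; the gripper's body (76 mm by 85 mm) begins 54 mm behind the grasp point. The pads swing forward as they close: fully open they stand 13 mm farther back than shut.
Start: joints at [62.722, 21.807, 74.336, -0, 83.858, -12.336], TCP at [0.142, 0.531, 0.239] pointing down, gripper open.
Joint ranges: [-178.18, 178.18], [-50.72, 133.34], [12.68, 142.11], [-81.47, 261.47], [9.98, 163.14], [-165.26, 165.26]. Speed limits (degrees/s): [136.94, 136.94, 180, 180, 180, 180].

INTERFACE

Orientations are given as a 3x3 rotation matrix whose columns are the frame's x, y, z axes.
In Python, from rig import env, get_image gives the robot as it stands.
- The arm moves only by the tool move_arm, never from a script. Its argument "targets" is one flat list of numbers, 6 for each row, row after row: the shift along the tool's x, y, z in mm, then the turn, a rotation vector about the tool's x, y, z in rad. A call has exactly 5 rows; each row shifts and turns the commanded pose from where the row before left it, along the tool's axes as they then stand; what a row does not reach is not made up. A row lasts 1/8 s, in which the tool goes at most 62.5 mm and 10.7 degrees, less where a joint would pass 70% of its speed; a pose out of reach is approached as far as the arm can. A call is refused whole if a number of a shift passes 62.5 or a number of a turn 0.188, either way. A call with a gripper value outside its range is refused whole. "hand" is the opening, from -1 (shut) to 1 (fully open), so that 0 is half open, set as the call begins (left out, the last holds). The fingers move at their own pace and stop on an object; "squeeze" is the grip in N (left out, the last holds). Time passes only in rows, so rows that do not move let the fingers close, or fill a call up. It gives the time, the measured TCP pose, the force and the opening at its end, in the units of the state.
- env.observe(): the state, without advancing time (a new reading comes with each control period).
- get_image(name): name is "scene" or "top" or "wrist"; returns a dict with "pixels" (384x512x3 uint8, red, green, blue), "z_map" (384x512 float32, m along the optical axis (not along the pixel's ray), 0 where there is no reading), "intrinsics" (3x3 intrinsics, pixels), "k1" (the pictures are not rectified: a ray, as slopes to the right and down, at radius r is drawn at 1 + k1 r^2 times it, then the intrinsics apply), "R" (3x3) and "t" (3): a world point X has camera coordinates R X + t; the wrist camera has in their place "mount" (4x4, takes a point from camera to tool coordinates, whose origin is the TCP and whose axes are the tool frame's). Camera axes: x right, y down, z forward; pixel columns grow to the right and rows downward; lengths in m; the calibration is good to about 2 mm. A picture is of the moment at which its call begins: read the wrist's pose just before it.
- env.close_job(): hands the job in, once; it reports no verdict.
The state is a dict: "time_s": time; "q": joint angles; "qvel": joint speeds; "joint_efforts": joint torques, N m; "position": TCP position; "tool_rot": TCP orientation; "ft_force": force on the tool from outside, world axes, zero at the start; "wrist_torque": the same for the moment, N m; "grip_width": finger opening in m.
Only numpy, scipy, OpenCV 4.12 (cv2) and the standard library are available. Lean on these libraries where they do the work, as an engineer would, in place of code of your own. Each camera call takes 0.05 s, during which the arm holds its last target.

## Working session

There is one attempt and no reset: what is moved stays moved. The work goes in short steps, Python scripts to look and compute and a tool call to move; the robot and the scene stay as the last step left them, time stands still between calls to the robot, and variables do not carry over. Pictures are saved under pics/ and viewed, and the job is handed in when it is done.

Besides the shell and the picture viewer there is one more tool, called after "Request:" as name(argument=value, ...), one argument or row to a line, values as JSON. move_arm: Moves the arm, as the interface text tells. Its arguments: {"type":"object","properties":{"targets":{"type":"array"},"hand":{"type":"number"},"squeeze":{"type":"number"}},"required":["targets"]}

```bash
ls; mkdir -p pics; cat > h.py <<'E'
import numpy as np, cv2
from rig import env, get_image
def save(im,name,crop=None,s=1):
    p=im["pixels"][:,:,::-1]
    if crop: p=p[crop[1]:crop[3],crop[0]:crop[2]]
    if s!=1: p=cv2.resize(p,None,fx=s,fy=s,interpolation=cv2.INTER_CUBIC)
    cv2.imwrite("pics/"+name,p)
def cam2world(im,Xc,st=None):
    if "R" in im: return (np.array(Xc)-im["t"])@np.array(im["R"])
    M=np.array(im["mount"]); st=st or env.observe()
    Xt=np.array(Xc)@M[:3,:3].T+M[:3,3]
    return Xt@np.array(st["tool_rot"]).T+np.array(st["position"])
def ray(im,u,v):
    K=np.array(im["intrinsics"]);d=np.array([(u-K[0,2])/K[0,0],(v-K[1,2])/K[1,1]]);x=d.copy()
    for _ in range(20): x=d/(1+im["k1"]*(x@x))
    return np.array([x[0],x[1],1.])
def pix(im,u,v,st=None):
    z=im["z_map"][int(round(v)),int(round(u))]
    return cam2world(im,ray(im,u,v)*z,st)
def pixz(im,u,v,zw,st=None):
    a=cam2world(im,np.zeros(3),st);b=cam2world(im,ray(im,u,v),st)
    return a+(b-a)*(zw-a[2])/(b[2]-a[2])
def cloud(im,st=None):
    K=np.array(im["intrinsics"]);H,W=im["z_map"].shape
    u,v=np.meshgrid(np.arange(W),np.arange(H));d=np.stack([(u-K[0,2])/K[0,0],(v-K[1,2])/K[1,1]],-1);x=d.copy()
    for _ in range(20): x=d/(1+im["k1"]*(x**2).sum(-1,keepdims=True))
    P=np.concatenate([x,np.ones((H,W,1))],-1)*im["z_map"][...,None]
    return cam2world(im,P.reshape(-1,3),st).reshape(H,W,3)
def proj(im,X):
    c=np.array(im["R"])@np.array(X)+im["t"];x=c[:2]/c[2];x=x*(1+im["k1"]*(x@x));K=np.array(im["intrinsics"])
    return K[0,0]*x[0]+K[0,2],K[1,1]*x[1]+K[1,2]
E
python3 - <<'E'
from h import *
s=env.observe();print(s)
for n in ["scene","top","wrist"]:
    im=get_image(n);save(im,n+"0.png",s=1.5);print(n,im["intrinsics"],im["k1"],(im.get("R"),im.get("t"),im.get("mount")))
E
```

```text
pics
{'time_s': 0.0, 'q': array([ 6.27221526e+01,  2.18417103e+01,  7.43846205e+01,  4.33502226e-04,
        8.38596426e+01, -1.23345261e+01]), 'qvel': array([-0.10047788,  0.07151159, -0.13762494, -0.07170392,  0.04269778,
       -0.08830452]), 'joint_efforts': array([-1.05920640e-05, -4.48459053e+01, -2.31275243e+01, -1.91371960e-04,
        4.83013326e-03, -1.33180933e-05]), 'position': array([0.14167985, 0.53114333, 0.23870581]), 'tool_rot': array([[ 9.66181061e-01, -6.94383310e-04,  2.57863675e-01],
       [-2.57864401e-01, -1.33020623e-03,  9.66180201e-01],
       [-3.27887538e-04, -9.99998874e-01, -1.46427681e-03]]), 'ft_force': array([0.05988654, 0.3335682 , 0.12442727]), 'wrist_torque': array([ 0.026636  ,  0.02899097, -0.00504062]), 'grip_width': 0.08524815428632739}
scene [[492.8990862    0.         251.99697547]
 [  0.         492.8990862  195.99658674]
 [  0.           0.           1.        ]] -0.10484814830366876 (array([[ 0.76558551,  0.64333244,  0.00148231],
       [ 0.37544963, -0.44492328, -0.81306878],
       [-0.52241401,  0.62303021, -0.58216575]]), array([-0.4
[... 238 characters left out ...]
 -1.84678237e-02],
       [-9.84853467e-01,  2.98511648e-03, -1.73363020e-01],
       [ 1.73388578e-01,  1.82263039e-02, -9.84684824e-01]]), array([0.06436758, 0.56960182, 0.95432254]), None)
wrist [[327.49508559   0.         258.07849501]
 [  0.         327.49508559 188.66694911]
 [  0.           0.           1.        ]] 0.015143985650787718 (None, None, array([[ 4.37811546e-04,  9.49173283e-01,  3.14753694e-01,
        -8.05069682e-02],
       [ 1.22311775e-03, -3.14753997e-01,  9.49172495e-01,
        -1.33405233e-01],
       [ 9.99999156e-01, -3.05778468e-05, -1.29875363e-03,
         4.18626026e-04],
       [ 0.00000000e+00,  0.00000000e+00,  0.00000000e+00,
         1.00000000e+00]]))
```

View pics/scene0.png

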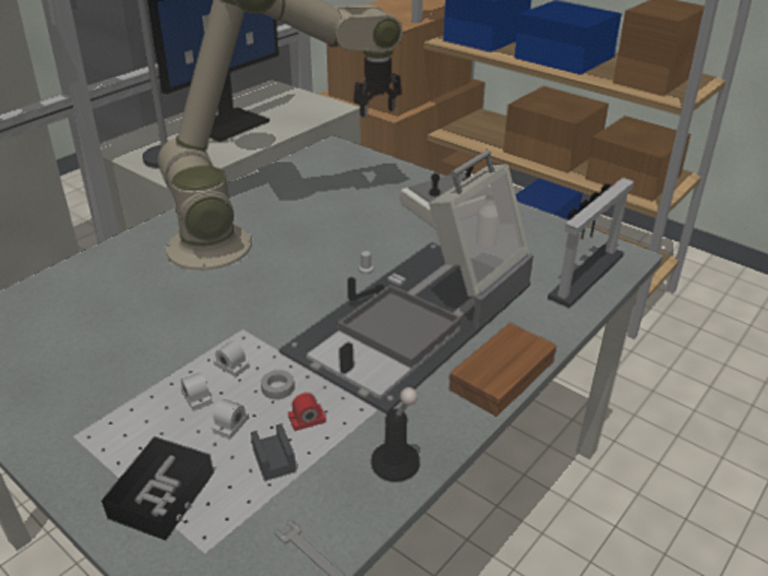

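View pics/top0.png

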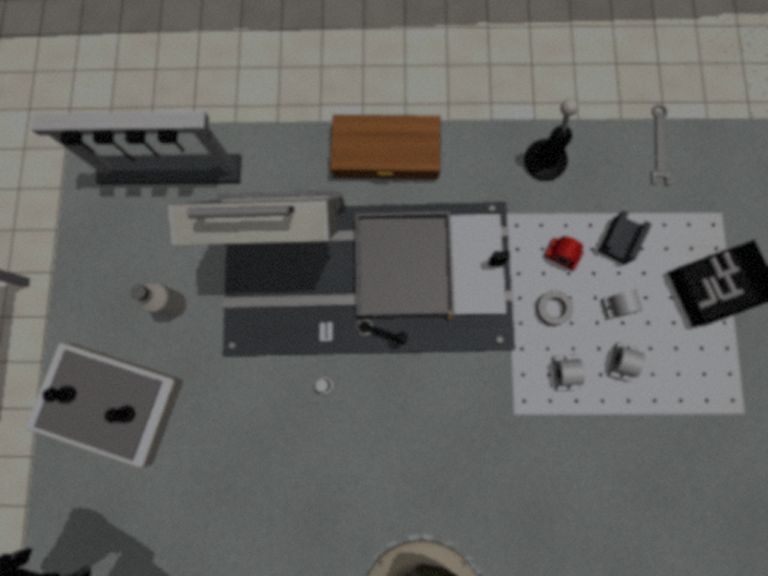

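View pics/wrist0.png

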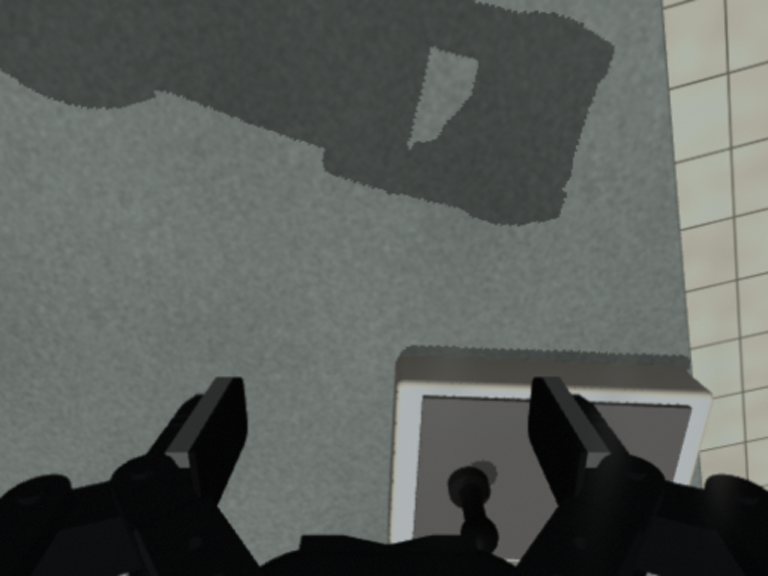

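The scene shows three bare aluminium housings. In the top view at 1.5x they are at (621,303), (566,373) and (626,361). Things that could be mistaken for them:
- red look-alike (565,251)
- ring gauge (553,307)
- V-block (623,238)
- standoff (323,385)

I'll check my choice in an enlarged crop.

```bash
python3 - <<'E'
from h import *
im=get_image("top");save(im,"t1.png",(340,130,500,280),5)
im2=get_image("scene");save(im2,"s1.png",(100,200,280,330),4.4)
P=cloud(im)
for (u,v) in [(414,202),(377,249),(417,241),(377,167),(369,205)]: print(pix(im,u,v))
m=(P[...,2]>0.045)&(P[...,2]<.075)
n,l,s,c=cv2.connectedComponentsWithStats(m.astype(np.uint8))
for i in range(1,n):
    if s[i][4]>40: print(s[i],c[i],P[l==i].mean(0).round(3),P[l==i].max(0).round(3))
np.savez("top0.npz",P=P,px=im["pixels"])
E
```

```text
[ 0.54674015 -0.38084387  0.05033357]
[ 0.41552904 -0.26870249  0.0506682 ]
[ 0.43709876 -0.37928281  0.05402346]
[ 0.64836762 -0.28160851  0.05276222]
[ 0.54546862 -0.26782578  0.00236484]
[ 220   76   73   39 2719] [256.08348658  94.80544318] [0.874 0.066 0.051] [0.938 0.176 0.057]
[360  96  15  12  79] [365.41772152 102.63291139] [ 0.843 -0.257  0.059] [ 0.862 -0.245  0.075]
[144 100  10  11  49] [149.14285714 106.3877551 ] [0.835 0.384 0.061] [0.85  0.398 0.075]
[ 57 102  12   9  49] [ 63.95918367 107.20408163] [0.836 0.644 0.059] [0.849 0.659 0.074]
[237 141  66  69 482] [267.93983402 175.22614108] [0.627 0.032 0.048] [0.73  0.122 0.055]
[404 140  15  26 124] [411.30645161 152.37096774] [ 0.692 -0.384  0.05 ] [ 0.73  -0.362  0.055]
[419 147  16  26 130] [426.72307692 159.82307692] [ 0.67  -0.427  0.05 ] [ 0.709 -0.405  0.056]
[371 157  18  18 193] [379.38341969 165.32642487] [ 0.653 -0.289  0.052] [ 0.68  -0.266  0.059]
[451 159  61  58 294] [481.26870748 187.18367347] [ 0.589 -0.576  0.05 ] [ 0.671 -0.495  0.055]
[104 192  15  19  89] [113.75280899 202.59550562] [0.546 0.47  0.06 ] [0.576 0.496 0.075]
[411 193  18  17 195] [419.14358974 200.96410256] [ 0.549 -0.395  0.052] [ 0.573 -0.375  0.058]
[  17  229   99   83 4870] [ 66.9073922  269.42217659] [0.359 0.593 0.053] [0.472 0.736 0.075]
[413 232  17  18 218] [421.25229358 240.76146789] [ 0.438 -0.392  0.052] [ 0.462 -0.37   0.059]
[373 241  17  15 219] [381.29223744 247.9543379 ] [ 0.418 -0.28   0.052] [ 0.438 -0.26   0.059]
[210 253   9   8  58] [213.74137931 256.55172414] [0.395 0.183 0.05 ] [0.405 0.194 0.053]
```

View pics/t1.png

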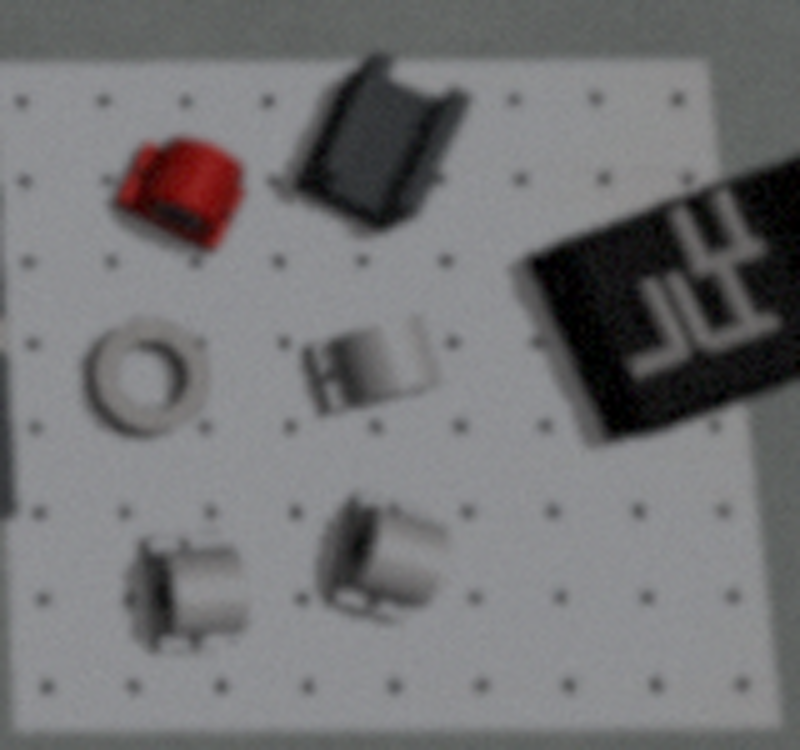

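View pics/s1.png

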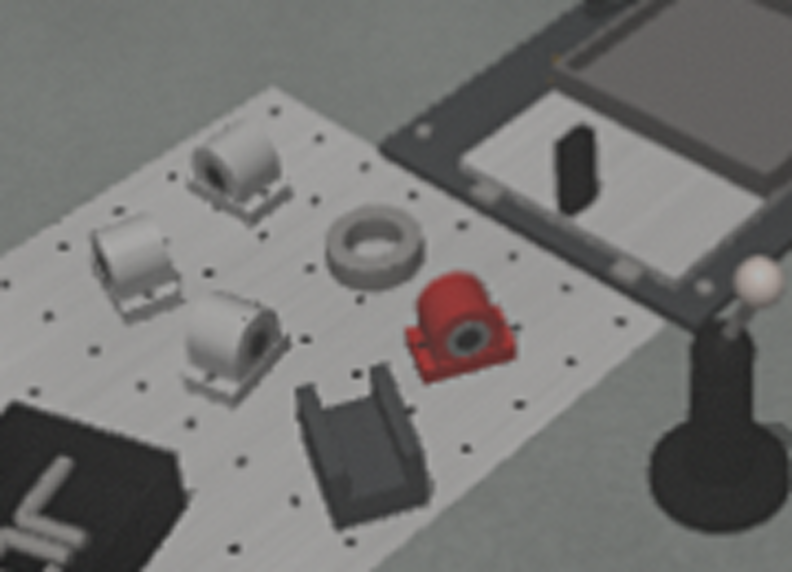

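The three bare housings stand upright, with no fourth in view. In the crop they sit at (370,365), (385,555) and (190,595). The red one at (180,190) is to be left alone. Next I measure the station.

```bash
cat > fit.py <<'E'
from h import *
from scipy.optimize import least_squares
def sdf(p):
    # p in housing frame: box foot + cyl boss (r24, |y|<20, centre z 31)
    q=np.abs(p-[0,0,.008])-[.033,.021,.008]
    b=np.linalg.norm(np.maximum(q,0),axis=1)+np.minimum(q.max(1),0)
    r=np.hypot(p[:,0],p[:,2]-.031)-.024;a=np.abs(p[:,1])-.020
    c=np.hypot(np.maximum(r,0),np.maximum(a,0))+np.minimum(np.maximum(r,a),0)
    return np.minimum(b,c)
def fit(pts,c0,yaws=np.radians(np.arange(0,180,20)),zfree=True):
    best=None
    for y in yaws:
        def f(v):
            c,s=np.cos(v[2]),np.sin(v[2]);d=pts-[v[0],v[1],v[3]]
            return sdf(np.stack([c*d[:,0]+s*d[:,1],-s*d[:,0]+c*d[:,1],d[:,2]],1))
        r=least_squares(f,[c0[0],c0[1],y,0],loss="soft_l1",f_scale=.002)
        if best is None or r.cost<best.cost: best=r
    return best.x,np.sqrt(np.mean(np.minimum(best.fun**2,1e-4)))
def near(P,c,rad=.048,zmin=.007,zmax=.075):
    Q=P.reshape(-1,3);m=(np.hypot(Q[:,0]-c[0],Q[:,1]-c[1])<rad)&(Q[:,2]>zmin)&(Q[:,2]<zmax);return Q[m]
E
python3 - <<'E'
from fit import *
a=get_image("top");b=get_image("scene");A=cloud(a);B=cloud(b)
for c in [(.549,-.395),(.438,-.392),(.418,-.28),(.653,-.289)]:
    for nm,ps in [("top",near(A,c)),("scene",near(B,c)),("both",np.vstack([near(A,c),near(B,c)]))]:
        x,e=fit(ps,c);print(nm,len(ps),x[:2].round(4),np.degrees(x[2]).round(1)%180,x[3].round(4),e.round(4))
save(a,"t2.png",(105,120,355,250),3.2);save(b,"s2.png",(180,110,380,280),4)
save(a,"t3.png",(200,195,300,245),8)
E
```

```text
top 354 [ 0.5504 -0.3978] 103.9 0.0006 0.0015
scene 427 [ 0.5499 -0.3976] 103.4 -0.0 0.0019
both 781 [ 0.5499 -0.3977] 103.5 0.0003 0.0017
top 452 [ 0.4386 -0.3931] 163.1 0.0002 0.0013
scene 329 [ 0.4388 -0.3917] 164.0 -0.0002 0.0024
both 781 [ 0.4386 -0.3927] 163.5 0.0001 0.0019
top 426 [ 0.4186 -0.2807] 3.4 0.0004 0.0014
scene 362 [ 0.4185 -0.2804] 2.5 0.0016 0.0025
both 788 [ 0.4186 -0.2806] 3.1 0.0007 0.002
top 402 [ 0.6538 -0.2903] 62.2 0.0007 0.0013
scene 428 [ 0.6538 -0.2897] 60.9 0.0008 0.0021
both 830 [ 0.6537 -0.29  ] 61.5 0.0008 0.0018
```

View pics/t2.png

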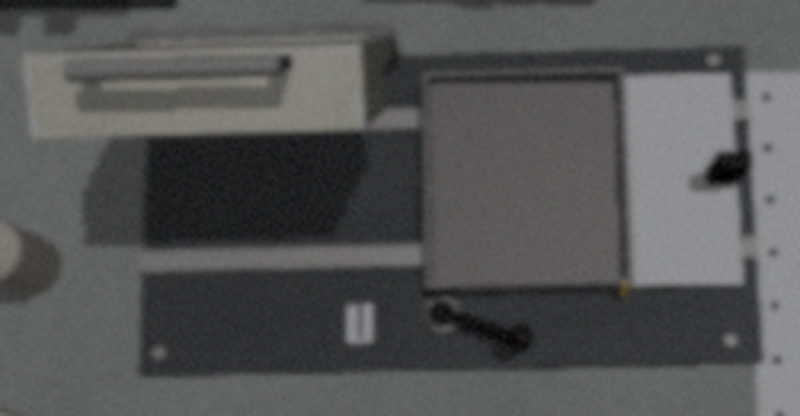

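View pics/t3.png

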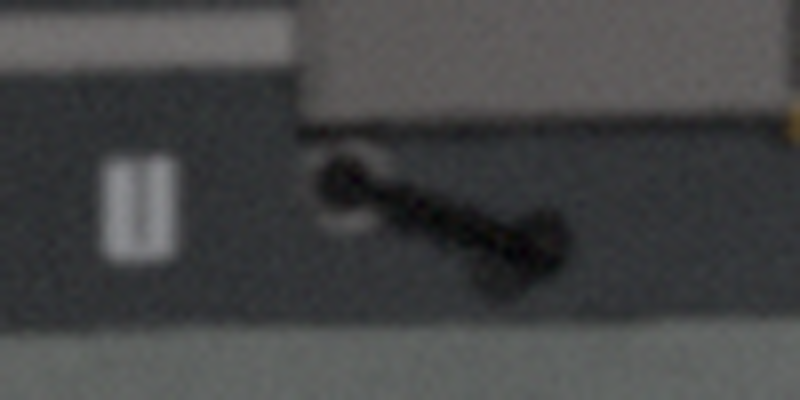

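View pics/s2.png

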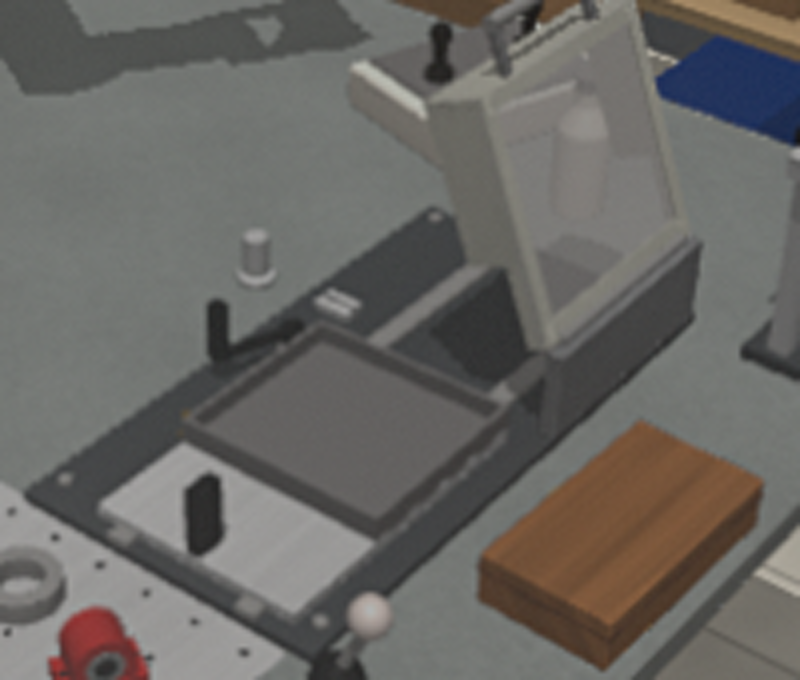

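```bash
python3 - <<'E'
from h import *
im=get_image("top");f=lambda x,y,z,s=3.2,o=(105,120):pixz(im,(x+.5)/s-.5+o[0],(y+.5)/s-.5+o[1],z).round(4)
print("base",f(140,375,.012),f(760,360,.012),f(742,47,.012))
print("tray rim",f(422,72,.048),f(622,70,.048),f(627,290,.048),f(425,293,.048))
print("pointer",f(625,288,.024)); 
g=lambda x,y,z:f(x,y,z,8,(200,195))
print("index line",g(140,160,.022),g(140,260,.022),"blk",g(103,158,.022),g(178,158,.022),g(178,262,.022),g(103,262,.022))
print("pivot",g(343,182,.05),"knob",g(542,237,.088))
print("plate",f(733,160,.089))
P=cloud(im)
# bar points
m=(P[...,2]>.2)&(P[...,1]>-.1)&(P[...,1]<.4)&(P[...,0]>.5)&(P[...,0]<.8)
Q=P[m];print(len(Q),Q.min(0),Q.max(0))
# tray rim pts, floor points
m=(np.abs(P[...,2]-.029)<.006)&(P[...,0]>.52)&(P[...,0]<.76)&(P[...,1]>-.08)&(P[...,1]<.13)
Q=P[m];print("floor",len(Q),np.percentile(Q,[1,99],axis=0))
c,(w,h),a=cv2.minAreaRect(Q[:,:2].astype(np.float32)*1000);print(c,w,h,a)
sc=get_image("scene");S=cloud(sc)
# knob/plate from scene
s=lambda x,y:((x+.5)/4-.5+180,(y+.5)/4-.5+110)
print("knob top sc",pixz(sc,*s(216,303),.088),"plate top",pixz(sc,*s(205,480),.089),"bar",[pix(sc,*s(x,y)) for x,y in [(500,35),(545,10)]])
print("pointer sc",pixz(sc,*s(187,411),.024), "line",pixz(sc,*s(338,302),.022))
E
```

```text
base [0.4516 0.3815 0.012 ] [ 0.4648 -0.183   0.012 ] [ 0.7617 -0.1784  0.012 ]
tray rim [0.7265 0.1235 0.048 ] [ 0.7274 -0.06    0.048 ] [ 0.5243 -0.0602  0.048 ] [0.522  0.1187 0.048 ]
pointer [ 0.5292 -0.061   0.024 ]
index line [0.5156 0.1801 0.022 ] [0.4792 0.1794 0.022 ] blk [0.5164 0.1936 0.022 ] [0.5163 0.1662 0.022 ] [0.4785 0.1656 0.022 ] [0.4785 0.1928 0.022 ]
pivot [0.5044 0.1044 0.05  ] knob [0.4814 0.0346 0.088 ]
plate [ 0.632  -0.1498  0.089 ]
2970 [0.60298483 0.14541016 0.20065588] [0.70188254 0.38046131 0.35114234]
floor 4049 [[ 0.5303062  -0.07757777  0.02363821]
 [ 0.72343127  0.11640856  0.03388683]]
(625.8975830078125, 23.78168487548828) 204.13221740722656 210.50213623046875 0.9411585330963135
knob top sc [0.47854891 0.03617338 0.088     ] plate top [ 0.6310106  -0.14696309  0.089     ] bar [array([0.640731  , 0.19976094, 0.33173924]), array([-0.09704843,  1.45012447, -0.34116627])]
pointer sc [ 0.50414614 -0.0311938   0.024     ] line [0.4973274  0.18041692 0.022     ]
```

```bash
cat > plan.py <<'E'
from h import *
from scipy.spatial.transform import Rotation as Ro, Slerp
def Rdown(phi):
    f=np.radians(phi);return np.array([[np.sin(f),0,np.cos(f)],[-np.cos(f),0,np.sin(f)],[0,-1,0]])
def plan(p,phi=None,n=5,R=None,R0=None,p0=None):
    """rows from present pose to p; straight, n rows"""
    s=env.observe();p0=np.array(s["position"]) if p0 is None else p0;R0=np.array(s["tool_rot"]) if R0 is None else R0
    R1=R if R is not None else Rdown(phi)
    p=np.array(p);sl=Slerp([0,1],Ro.from_matrix([R0,R1]))
    pp,RR=p0,R0;out=[]
    for i in range(1,n+1):
        q=p0+(p-p0)*i/n;Rq=sl(i/n).as_matrix()
        out.append(np.r_[RR.T@(q-pp)*1000,Ro.from_matrix(RR.T@Rq).as_rotvec()]);pp,RR=q,Rq
    for i in range(0,n,5):
        print(" | ".join(",".join("%g"%v for v in np.r_[o[:3].round(1),o[3:].round(3)]) for o in out[i:i+5]))
    return p,R1
def way(*pts):
    p0=R0=None
    for p,phi,n in pts: p0,R0=plan(p,phi,n,p0=p0,R0=R0);print("--")
def st():
    s=env.observe();R=np.array(s["tool_rot"]);print("t%.2f"%s["time_s"],np.array(s["position"]).round(4),"phi%.1f tilt%.2f"%(np.degrees(np.arctan2(R[1,2],R[0,2])),np.degrees(np.arccos(-R[2,1]))),"F",np.array(s["ft_force"]).round(1),"w%.4f"%s["grip_width"],"q",np.array(s["q"]).round(0))
E
python3 - <<'E'
from plan import *
st();way(([.41,.02,.24],75,15),([.4386,-.3927,.17],73.5,10))
E
```

```text
t0.45 [0.1418 0.5314 0.2393] phi75.1 tilt0.01 F [-0.6  0.   0.2] w0.0853 q [ 63.  22.  74.   0.  84. -12.]
26.1,-0,-28.3,0,0,-0 | 26.1,-0,-28.3,0,0,-0 | 26.1,-0,-28.3,0,0,-0 | 26.1,-0,-28.3,0,0,-0 | 26.1,-0,-28.3,0,0,-0
26.1,-0,-28.3,0,0,-0 | 26.1,-0,-28.3,0,0,-0 | 26.1,-0,-28.3,0,0,-0 | 26.1,-0,-28.3,0,0,-0 | 26.1,-0,-28.3,0,0,-0
26.1,-0,-28.3,0,0,-0 | 26.1,-0,-28.3,0,0,-0 | 26.1,-0,-28.3,0,0,-0 | 26.1,-0,-28.3,0,0,-0 | 26.1,-0,-28.3,0,0,-0
--
13.4,7,-39.1,0,0.003,0 | 13.5,7,-39.1,0,0.003,0 | 13.6,7,-39.1,0,0.003,0 | 13.8,7,-39,-0,0.003,0 | 13.9,7,-39,0,0.003,0
14,7,-38.9,0,0.003,0 | 14.1,7,-38.9,-0,0.003,0 | 14.2,7,-38.9,0,0.003,0 | 14.3,7,-38.8,0,0.003,0 | 14.4,7,-38.8,0,0.003,0
--
```

Request:
move_arm(
  targets=[26,0,-28.5,0,0,0,26,0,-28.5,0,0,0,26,0,-28.5,0,0,0,26,0,-28.5,0,0,0,26,0,-28.5,0,0,0],
  hand=1,
  squeeze=50,
)

```text
time_s: 1.08
position: [0.2311, 0.3591, 0.2394]
tool_rot: [[0.966, 0.0, 0.258], [-0.258, 0.0, 0.966], [0.0, -1.0, 0.0]]
ft_force: [-0.5, 1.2, 0.1]
grip_width: 0.0853
```

Request:
move_arm(
  targets=[26,0,-28.5,0,0,0,26,0,-28.5,0,0,0,26,0,-28.5,0,0,0,26,0,-28.5,0,0,0,26,0,-28.5,0,0,0],
)

```text
time_s: 1.7
position: [0.32, 0.1878, 0.2395]
tool_rot: [[0.966, 0.001, 0.258], [-0.258, 0.0, 0.966], [0.001, -1.0, 0.0]]
ft_force: [0.4, 1.1, -0.1]
grip_width: 0.0855
```

Request:
move_arm(
  targets=[26,0,-28.5,0,0,0,26,0,-28.5,0,0,0,26,0,-28.5,0,0,0,26,0,-28.5,0,0,0,26,0,-28.5,0,0,0],
)

```text
time_s: 2.33
position: [0.4088, 0.0165, 0.2395]
tool_rot: [[0.966, 0.0, 0.258], [-0.258, -0.0, 0.966], [0.0, -1.0, 0.0]]
ft_force: [1.5, -0.1, 0.9]
grip_width: 0.0854
```

Request:
move_arm(
  targets=[13.5,7,-39,0,0.003,0,13.5,7,-39,0,0.003,0,13.5,7,-39,0,0.003,0,14,7,-39,0,0.003,0,14,7,-39,0,0.003,0],
)

```text
time_s: 2.95
position: [0.423, -0.1898, 0.2042]
tool_rot: [[0.962, 0.0, 0.273], [-0.273, -0.0, 0.962], [0.0, -1.0, -0.0]]
ft_force: [1.1, 0.4, 0.7]
grip_width: 0.0853
```

Request:
move_arm(
  targets=[14,7,-39,0,0.003,0,14,7,-39,0,0.003,0,14,7,-39,0,0.003,0,14,7,-39,0,0.003,0,14,7,-39,0,0.003,0],
)

```text
time_s: 3.58
position: [0.436, -0.3966, 0.1691]
tool_rot: [[0.958, 0.0, 0.287], [-0.287, -0.0, 0.958], [0.0, -1.0, 0.0]]
ft_force: [0.0, -0.9, 0.4]
grip_width: 0.0857
```

```bash
python3 - <<'E'
from plan import *; from fit import *
st();s=env.observe();im=get_image("wrist");save(im,"w1.png",s=1.5)
W=cloud(im,s);t=get_image("top");b=get_image("scene");T=cloud(t);B=cloud(b)
for nm,c in [("B",(.438,-.392)),("A",(.55,-.398)),("C",(.4186,-.2806))]:
  for n,P in [("w",W),("t",T),("s",B)]:
    ps=near(P,c,zmax=.062)
    if len(ps)>80: x,e=fit(ps,c);print(nm,n,len(ps),x[:2].round(4),np.degrees(x[2]).round(1)%180,x[3].round(4),e.round(4))
E
```

```text
t3.58 [ 0.436  -0.3966  0.1691] phi73.3 tilt0.01 F [ 0.  -0.9  0.4] w0.0857 q [ -54.   29.   74.    0.   77. -127.]
B w 3436 [ 0.4385 -0.3917] 162.8 -0.0013 0.0006
B t 447 [ 0.4386 -0.3931] 163.2 0.0003 0.0014
B s 328 [ 0.4388 -0.3915] 164.4 0.0006 0.0024
A w 3613 [ 0.5501 -0.3962] 103.8 -0.0013 0.0006
A t 355 [ 0.5506 -0.3975] 104.0 0.0005 0.0015
A s 421 [ 0.5501 -0.3973] 104.8 0.0005 0.0019
C w 4927 [ 0.4187 -0.2803] 3.5 -0.0014 0.0006
C t 101 [ 0.418  -0.2808] 2.9 0.0006 0.0013
C s 354 [ 0.4181 -0.2803] 2.7 0.0013 0.0023
```

View pics/w1.png

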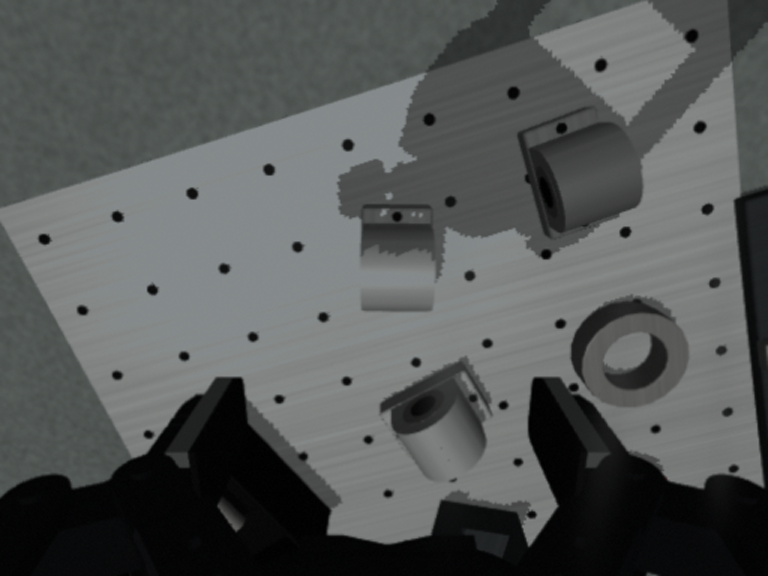

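The wrist view shows B centred between the fingers at (397,260). A is at (435,430), C at (590,180) and the ring at (630,350). All three are unmoved. I descend on B.

```bash
python3 - <<'E'
from plan import *
way(([.4385,-.392,.029],73,5))
E
```

```text
0.3,27.9,1,-0,0.001,-0 | 0.3,27.9,1,-0,0.001,-0 | 0.3,27.9,1,-0,0.001,-0 | 0.3,27.9,1,-0,0.001,-0 | 0.3,27.9,1,-0,0.001,-0
--
```

Request:
move_arm(
  targets=[0.3,32,1,0,0.001,0,0.3,32,1,0,0.001,0,0.3,32,1,0,0.001,0,0.3,28,1,0,0.001,0,0.3,16,1,0,0.001,0],
)

```text
time_s: 4.35
position: [0.4389, -0.3896, 0.0285]
tool_rot: [[0.957, -0.001, 0.291], [-0.291, 0.001, 0.957], [-0.001, -1.0, 0.001]]
ft_force: [0.4, 0.1, -0.0]
grip_width: 0.0851
```

Request:
move_arm(
  targets=[0,0,0,0,0,0,0,0,0,0,0,0,0,0,0,0,0,0,0,0,0,0,0,0,0,0,0,0,0,0],
  hand=-1,
  squeeze=50,
)

```text
time_s: 4.97
position: [0.4394, -0.3913, 0.0307]
tool_rot: [[0.957, 0.002, 0.292], [-0.292, -0.002, 0.957], [0.002, -1.0, -0.001]]
ft_force: [-0.0, 0.2, 5.6]
grip_width: 0.039
```

```bash
python3 - <<'E'
from plan import *
st()
E
```

```text
t4.97 [ 0.4394 -0.3913  0.0307] phi73.1 tilt0.15 F [-0.   0.2  5.6] w0.0390 q [ -53.   38.   84.    0.   58. -126.]
```

```bash
python3 - <<'E'
from plan import *
way(([.439,-.391,.17],73,5),([.671,-.012,.22],1.1,10))
E
```

```text
-0,-27.9,-0,0,0,0 | -0.1,-27.9,0,0,0,0 | -0.1,-27.9,0,0,0,0 | -0.1,-27.9,0,0,0,0 | -0.1,-27.9,0,0,0,0
--
11.1,-5,43,0,0.125,0 | 5.6,-5,44.1,0,0.125,0 | 0.1,-5,44.4,0,0.125,0 | -5.5,-5,44.1,-0,0.125,-0 | -11,-5,43.1,-0,0.125,0
-16.3,-5,41.4,-0,0.125,0 | -21.3,-5,39,0,0.125,0 | -26,-5,36,-0,0.125,0 | -30.3,-5,32.5,0,0.125,0 | -34.2,-5,28.4,0,0.125,0
--
```

Request:
move_arm(
  targets=[0,-28,0,0,0,0,0,-28,0,0,0,0,0,-28,0,0,0,0,0,-28,0,0,0,0,0,-28,0,0,0,0],
)

```text
time_s: 5.6
position: [0.4387, -0.3906, 0.1703]
tool_rot: [[0.957, -0.0, 0.292], [-0.292, 0.0, 0.957], [-0.0, -1.0, 0.0]]
ft_force: [-0.2, 0.5, -2.7]
grip_width: 0.039
```

Request:
move_arm(
  targets=[11,-5,43,0,0.125,0,5.5,-5,44,0,0.125,0,0,-5,44.5,0,0.125,0,-5.5,-5,44,0,0.125,0,-11,-5,43,0,0.125,0],
)

```text
time_s: 6.22
position: [0.5545, -0.1997, 0.1946]
tool_rot: [[0.602, -0.0, 0.799], [-0.799, 0.0, 0.602], [-0.0, -1.0, -0.0]]
ft_force: [0.8, 0.0, -2.7]
grip_width: 0.0393
```

Request:
move_arm(
  targets=[-16.5,-5,41.5,0,0.125,0,-21.5,-5,39,0,0.125,0,-26,-5,36,0,0.125,0,-30.5,-5,32.5,0,0.125,0,-34,-5,28.5,0,0.125,0],
)

```text
time_s: 6.85
position: [0.6696, -0.0093, 0.2194]
tool_rot: [[0.021, -0.001, 1.0], [-1.0, 0.0, 0.021], [-0.0, -1.0, -0.001]]
ft_force: [0.5, 0.1, -2.6]
grip_width: 0.0396
```

```bash
python3 - <<'E'
from plan import *
st();s=env.observe();im=get_image("wrist");save(im,"w2.png",s=1.5)
W=cloud(im,s);np.save("w2.npy",W)
m=(W[...,2]>.043)&(W[...,2]<.052)&(W[...,0]<.74)&(W[...,0]>.5)&(W[...,1]>-.08)&(W[...,1]<.15)
Q=W[m];print(len(Q));
for p in [1,5,50,95,99]:print(np.percentile(Q,p,axis=0))
E
```

```text
t6.85 [ 0.6696 -0.0093  0.2194] phi1.2 tilt0.03 F [ 0.5  0.1 -2.6] w0.0396 q [-11.  35.  55.  -0.  90. -12.]
4980
[ 0.5276767  -0.06315862  0.04332536]
[ 0.52932158 -0.06080929  0.04440308]
[0.60284088 0.07582389 0.0467078 ]
[0.72766935 0.12170013 0.0479821 ]
[0.72941125 0.12307794 0.04854485]
```

View pics/w2.png

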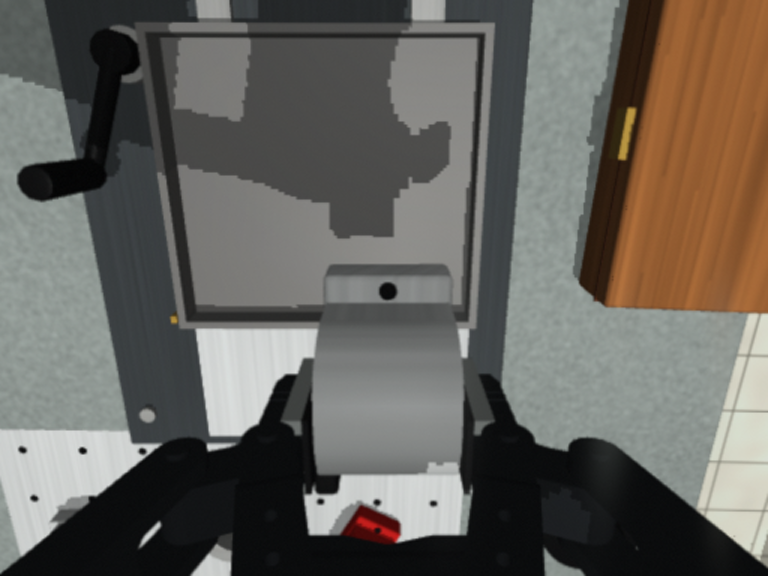

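```bash
python3 - <<'E'
from plan import *
s=env.observe();im=get_image("wrist");
f=lambda x,y,z:pixz(im,(x+.5)/1.5-.5,(y+.5)/1.5-.5,z,s)
C=[f(x,y,.047)[:2] for x,y in [(138,26),(494,24),(475,327),(181,328)]]
C=np.array(C);print(C.round(4),C.mean(0))
e=(C[0]+C[1]-C[2]-C[3])/2;g=(C[1]+C[2]-C[0]-C[3])/2
print(np.linalg.norm(e),np.linalg.norm(g),np.degrees(np.arctan2(-e[0],e[1])),np.degrees(np.arctan2(g[1],g[0])))
print("pointer",f(174,320,.022),"knob top",f(34,181,.087),"pivot",f(118,48,.05))
way(([.6725,-.012,.075],1.1,5))
E
```

```text
[[ 0.5311  0.1232]
 [ 0.729   0.1283]
 [ 0.7323 -0.0549]
 [ 0.5339 -0.0591]] [0.63160391 0.03437076]
0.1827903036471736 0.19822902267169418 0.9546442535963952 1.3599516150566744
pointer [ 0.51844949 -0.06396087  0.022     ] knob top [0.48405897 0.04197735 0.087     ] pivot [0.51981849 0.11145546 0.05      ]
1.1,28.9,0.4,-0,0.001,-0 | 1.1,28.9,0.4,-0,0.001,-0 | 1.1,28.9,0.4,-0,0.001,-0 | 1.1,28.9,0.4,-0,0.001,-0 | 1.1,28.9,0.4,-0,0.001,-0
--
```

Request:
move_arm(
  targets=[0.5,36,0.7,0,0,0,0.5,36,0.7,0,0,0,0.5,36,0.7,0,0,0,0.5,30,0.7,0,0,0,0,14,0.7,0,0,0],
)

```text
time_s: 7.58
position: [0.672, -0.0129, 0.0656]
tool_rot: [[0.025, -0.003, 1.0], [-1.0, 0.0, 0.025], [-0.0, -1.0, -0.003]]
ft_force: [0.6, 0.7, -2.5]
grip_width: 0.0395
```

Request:
move_arm(
  targets=[0,3,0,0,0,0,0,2,0,0,0,0,0,1,0,0,0,0,0,0,0,0,0,0,0,0,0,0,0,0],
)

```text
time_s: 8.2
position: [0.673, -0.0126, 0.0617]
tool_rot: [[0.025, 0.001, 1.0], [-1.0, -0.0, 0.025], [0.0, -1.0, 0.001]]
ft_force: [0.6, 0.5, -2.8]
grip_width: 0.0393
```

Request:
move_arm(
  targets=[0,1,0,0,0,0,0,1,0,0,0,0,0,0,0,0,0,0,0,0,0,0,0,0,0,0,0,0,0,0],
)

```text
time_s: 8.82
position: [0.6729, -0.0125, 0.0597]
tool_rot: [[0.025, 0.0, 1.0], [-1.0, -0.0, 0.025], [0.0, -1.0, 0.0]]
ft_force: [-2.0, 0.4, 4.5]
grip_width: 0.0394
```

Request:
move_arm(
  targets=[0,0,0,0,0,0,0,0,0,0,0,0,0,0,0,0,0,0,0,-3,0,0,0,0,0,-20,0,0,0,0],
  hand=0.45,
)

```text
time_s: 9.45
position: [0.6723, -0.0125, 0.0815]
tool_rot: [[0.025, -0.003, 1.0], [-1.0, 0.001, 0.025], [-0.001, -1.0, -0.003]]
ft_force: [0.2, -0.0, 0.5]
grip_width: 0.0616
```

Request:
move_arm(
  targets=[0,-30,0,0,0,0,0,-30,0,0,0,0,0,-30,0,0,0,0,0,-20,0,0,0,0,0,-10,0,0,0,0],
)

```text
time_s: 10.07
position: [0.6731, -0.0126, 0.2037]
tool_rot: [[0.025, 0.002, 1.0], [-1.0, -0.0, 0.025], [0.0, -1.0, 0.002]]
ft_force: [-0.7, -0.1, -0.3]
grip_width: 0.0617
```

```bash
python3 - <<'E'
from plan import *; from fit import *
st();t=get_image("top");b=get_image("scene");T=cloud(t);B=cloud(b);save(b,"s3.png",(80,110,380,330),2.6)
for nm,c in [("A",(.55,-.398)),("C",(.4186,-.2806))]:
  for n,P in [("t",T),("s",B)]:
    ps=near(P,c,zmax=.062)
    if len(ps)>80: x,e=fit(ps,c);print(nm,n,len(ps),x[:2].round(4),np.degrees(x[2]).round(1)%180,x[3].round(4),e.round(4))
way(([.55,-.397,.17],13.5,10),)
E
```

```text
t10.07 [ 0.6731 -0.0126  0.2037] phi1.4 tilt0.10 F [-0.7 -0.1 -0.3] w0.0617 q [-11.  36.  56.   0.  88. -13.]
A t 354 [ 0.5507 -0.3975] 103.3 0.0003 0.0016
A s 424 [ 0.5499 -0.3974] 102.4 0.0004 0.0019
C t 431 [ 0.4187 -0.2808] 3.3 0.0003 0.0014
C s 350 [ 0.4185 -0.2804] 3.9000000000000057 0.0015 0.0024
38.1,3.3,-13.3,-0,-0.021,0 | 37.8,3.3,-14.1,-0,-0.021,0 | 37.5,3.3,-14.9,-0,-0.021,0 | 37.2,3.3,-15.7,-0,-0.021,0 | 36.9,3.3,-16.4,-0,-0.021,0
36.5,3.3,-17.2,-0,-0.021,0 | 36.1,3.3,-18,-0,-0.021,0 | 35.8,3.3,-18.7,-0,-0.021,0 | 35.4,3.3,-19.5,-0,-0.021,0 | 34.9,3.3,-20.2,-0,-0.021,0
--
```

View pics/s3.png

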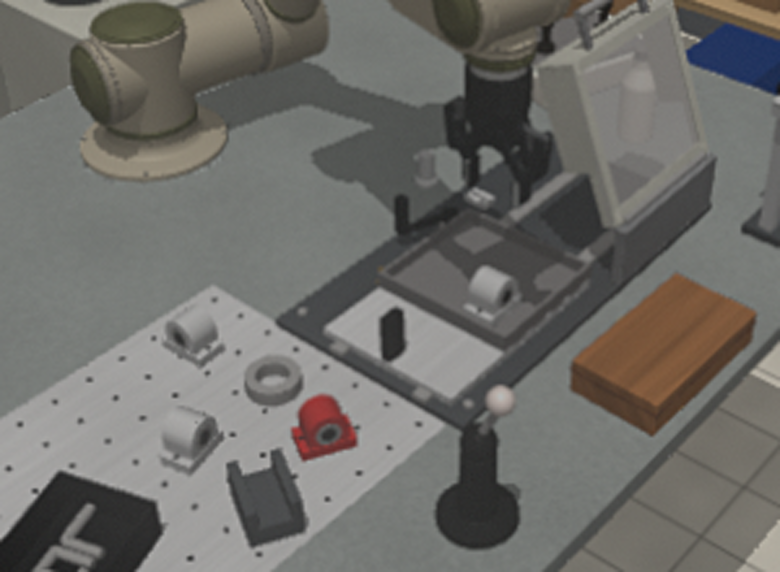

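B stands in the tray's far tail-side corner (492,290), and A and C have not moved. Now A.

Request:
move_arm(
  targets=[38,3,-13.5,0,-0.021,0,38,3,-14,0,-0.021,0,37.5,3,-15,0,-0.021,0,37,3,-15.5,0,-0.021,0,37,3,-16.5,0,-0.021,0],
  hand=1,
)

```text
time_s: 10.8
position: [0.6102, -0.2057, 0.186]
tool_rot: [[0.13, -0.002, 0.991], [-0.991, 0.001, 0.13], [-0.001, -1.0, -0.002]]
ft_force: [-0.0, 1.9, 0.2]
grip_width: 0.0854
```

Request:
move_arm(
  targets=[36.5,3,-17,0,-0.021,0,36,3,-18,0,-0.021,0,36,3,-18.5,0,-0.021,0,35.5,3,-19.5,0,-0.021,0,35,3,-20,0,-0.021,0],
)

```text
time_s: 11.42
position: [0.5493, -0.3981, 0.1709]
tool_rot: [[0.233, -0.001, 0.972], [-0.972, 0.001, 0.233], [-0.002, -1.0, -0.001]]
ft_force: [-0.1, 0.1, 1.0]
grip_width: 0.0854
```

```bash
python3 - <<'E'
from plan import *; from fit import *
st();s=env.observe();im=get_image("wrist");save(im,"w3.png",s=1.5)
W=cloud(im,s)
for nm,c in [("A",(.55,-.398)),("C",(.4186,-.2806))]:
    ps=near(W,c,zmax=.062)
    if len(ps)>80: x,e=fit(ps,c);print(nm,len(ps),x[:2].round(4),np.degrees(x[2]).round(1)%180,x[3].round(4),e.round(4))
way(([.5501,-.3965,.0295],13.7,5),)
E
```

```text
t11.43 [ 0.5493 -0.3981  0.1709] phi13.5 tilt0.12 F [-0.1  0.1  1. ] w0.0854 q [-46.  38.  57.   0.  85. -59.]
A 3390 [ 0.5509 -0.3962] 103.8 -0.0012 0.0006
C 2054 [ 0.4187 -0.2803] 4.1 -0.0012 0.0007
-1.1,28.1,0.9,0,-0.001,-0 | -1.1,28.1,0.9,0,-0.001,-0 | -1.1,28.1,0.9,0,-0.001,-0 | -1.1,28.1,0.9,0,-0.001,-0 | -1.1,28.1,0.9,0,-0.001,-0
--
```

View pics/w3.png

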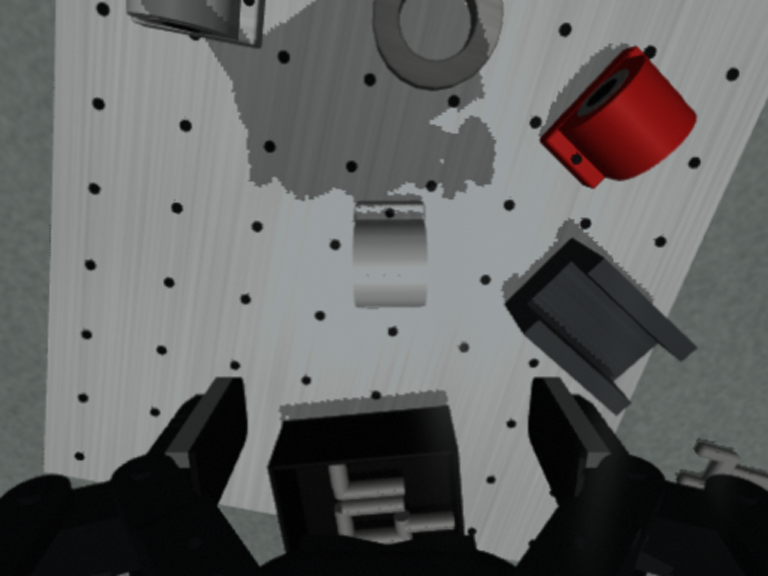

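Housing A is centred at (390,255). The V-block corner at (508,300) is close to the right finger, so I narrow the opening before going down.

Request:
move_arm(
  targets=[-1,32,0.5,0,-0.001,0,-1,32,1,0,-0.001,0,-1,32,1,0,-0.001,0,-1,28,1,0,-0.001,0,-1,16,1,0,0,0],
  hand=0.5,
)

```text
time_s: 12.1
position: [0.5526, -0.3903, 0.0299]
tool_rot: [[0.237, -0.002, 0.972], [-0.972, 0.002, 0.237], [-0.003, -1.0, -0.002]]
ft_force: [0.2, 0.4, -0.2]
grip_width: 0.0643
```

Request:
move_arm(
  targets=[0,0,0,0,0,0,0,0,0,0,0,0,0,0,0,0,0,0,0,0,0,0,0,0,0,0,0,0,0,0],
  hand=-1,
)

```text
time_s: 12.72
position: [0.5533, -0.3912, 0.0325]
tool_rot: [[0.237, 0.0, 0.972], [-0.972, -0.0, 0.237], [0.0, -1.0, 0.0]]
ft_force: [-0.0, 0.3, -2.0]
grip_width: 0.0391
```

```bash
python3 - <<'E'
from plan import *
st()
way(([.551,-.3965,.17],13.7,5),([.585,-.0135,.21],1.1,10))
E
```

```text
t12.72 [ 0.5533 -0.3912  0.0325] phi13.7 tilt0.01 F [-0.   0.3 -2. ] w0.0391 q [-45.  45.  67.  -0.  68. -59.]
0.9,-27.5,-0.7,-0,-0,0 | 0.9,-27.5,-0.7,-0,-0,0 | 0.9,-27.5,-0.7,-0,-0,0 | 0.9,-27.5,-0.7,-0,-0,0 | 0.9,-27.5,-0.7,-0,-0,0
--
-36.4,-4,12.4,0,0.022,0 | -36.7,-4,11.6,-0,0.022,0 | -36.9,-4,10.8,-0,0.022,0 | -37.1,-4,9.9,0,0.022,0 | -37.4,-4,9.1,0,0.022,0
-37.5,-4,8.3,-0,0.022,0 | -37.7,-4,7.5,0,0.022,0 | -37.9,-4,6.6,0,0.022,0 | -38,-4,5.8,-0,0.022,0 | -38.1,-4,5,0,0.022,0
--
```

Request:
move_arm(
  targets=[0,-28,0,0,0,0,0,-28,0,0,0,0,0,-28,0,0,0,0,0,-28,0,0,0,0,0,-28,0,0,0,0],
)

```text
time_s: 13.35
position: [0.5531, -0.3911, 0.1733]
tool_rot: [[0.237, -0.0, 0.972], [-0.972, 0.0, 0.237], [-0.0, -1.0, -0.0]]
ft_force: [-0.4, -0.8, -2.4]
grip_width: 0.0392
```

Request:
move_arm(
  targets=[-36.5,-4,12.5,0,0.022,0,-36.5,-4,11.5,0,0.022,0,-37,-4,11,0,0.022,0,-37,-4,10,0,0.022,0,-37.5,-4,9,0,0.022,0],
)

```text
time_s: 13.98
position: [0.5704, -0.1983, 0.1926]
tool_rot: [[0.128, 0.0, 0.992], [-0.992, -0.0, 0.128], [0.0, -1.0, 0.0]]
ft_force: [0.8, -0.3, -2.8]
grip_width: 0.0392
```

Request:
move_arm(
  targets=[-37.5,-4,8.5,0,0.022,0,-37.5,-4,7.5,0,0.022,0,-38,-4,6.5,0,0.022,0,-38,-4,6,0,0.022,0,-40,-4,5,0,0.022,0],
)

```text
time_s: 14.6
position: [0.5877, -0.0051, 0.2126]
tool_rot: [[0.018, 0.0, 1.0], [-1.0, -0.0, 0.018], [0.0, -1.0, 0.0]]
ft_force: [-0.3, 0.1, -2.0]
grip_width: 0.0393
```

```bash
python3 - <<'E'
from plan import *
st();s=env.observe();im=get_image("wrist");save(im,"w4.png",s=1.5)
way(([.585,-.0075,.067],1.1,5))
E
```

```text
t14.60 [ 0.5877 -0.0051  0.2126] phi1.0 tilt0.01 F [-0.3  0.1 -2. ] w0.0393 q [-12.  27.  71.   0.  83. -13.]
1.4,29.2,-0.6,-0,0,-0 | 1.4,29.2,-0.6,-0,0,-0 | 1.4,29.3,-0.6,-0,0,-0 | 1.4,29.3,-0.6,-0,0,-0 | 1.4,29.3,-0.6,-0,0,-0
--
```

View pics/w4.png

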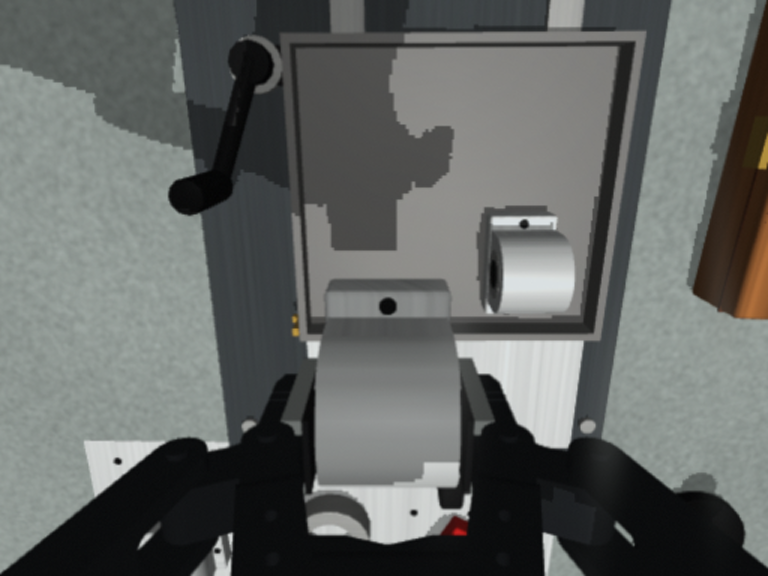

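Request:
move_arm(
  targets=[0.5,36,-0.5,0,0,0,0.5,36,-0.5,0,0,0,0.5,36,-0.5,0,0,0,0.5,26,-0.5,0,0,0,0,12,-0.5,0,0,0],
)

```text
time_s: 15.28
position: [0.5848, -0.0085, 0.0652]
tool_rot: [[0.019, -0.002, 1.0], [-1.0, 0.0, 0.019], [-0.0, -1.0, -0.002]]
ft_force: [0.2, -0.3, -1.9]
grip_width: 0.0393
```

Request:
move_arm(
  targets=[0,2,0,0,0,0,0,2,0,0,0,0,0,1,0,0,0,0,0,0,0,0,0,0,0,0,0,0,0,0],
)

```text
time_s: 15.9
position: [0.5854, -0.0084, 0.0616]
tool_rot: [[0.019, 0.0, 1.0], [-1.0, -0.0, 0.019], [0.0, -1.0, 0.0]]
ft_force: [-0.6, 0.3, -1.1]
grip_width: 0.0393
```

Request:
move_arm(
  targets=[0,1,0,0,0,0,0,0,0,0,0,0,0,0,0,0,0,0,0,0,0,0,0,0,0,0,0,0,0,0],
)

```text
time_s: 16.52
position: [0.5854, -0.0084, 0.0614]
tool_rot: [[0.019, 0.001, 1.0], [-1.0, -0.0, 0.019], [0.0, -1.0, 0.001]]
ft_force: [-3.8, 0.0, 7.7]
grip_width: 0.0389
```

Request:
move_arm(
  targets=[0,0,0,0,0,0,0,0,0,0,0,0,0,0,0,0,0,0,0,-3,0,0,0,0,0,-20,0,0,0,0],
  hand=0.4,
)

```text
time_s: 17.15
position: [0.5847, -0.0083, 0.0827]
tool_rot: [[0.019, -0.003, 1.0], [-1.0, 0.001, 0.019], [-0.001, -1.0, -0.003]]
ft_force: [-0.5, -0.0, 0.9]
grip_width: 0.0598
```

Request:
move_arm(
  targets=[0,-30,0,0,0,0,0,-30,0,0,0,0,0,-30,0,0,0,0,0,-20,0,0,0,0,0,-10,0,0,0,0],
)

```text
time_s: 17.77
position: [0.5855, -0.0084, 0.2045]
tool_rot: [[0.019, 0.002, 1.0], [-1.0, -0.0, 0.019], [0.0, -1.0, 0.002]]
ft_force: [0.4, -0.7, -0.3]
grip_width: 0.0599
```

```bash
python3 - <<'E'
from plan import *; from fit import *
st();t=get_image("top");b=get_image("scene");T=cloud(t);B=cloud(b);save(b,"s4.png",(80,110,380,330),2.6)
for nm,c in [("C",(.4186,-.2806))]:
  for n,P in [("t",T),("s",B)]:
    ps=near(P,c,zmax=.062)
    if len(ps)>80: x,e=fit(ps,c);print(nm,n,len(ps),x[:2].round(4),np.degrees(x[2]).round(1)%180,x[3].round(4),e.round(4))
way(([.4187,-.2803,.16],-86.5,10),)
E
```

```text
t17.77 [ 0.5855 -0.0084  0.2045] phi1.1 tilt0.09 F [ 0.4 -0.7 -0.3] w0.0599 q [-12.  27.  72.   0.  81. -13.]
C t 431 [ 0.4186 -0.2807] 3.8 0.0004 0.0013
C s 352 [ 0.4186 -0.2803] 3.7 0.0014 0.0021
26.9,4.4,-17.2,-0,0.153,-0 | 29.2,4.4,-12.9,-0,0.153,-0 | 30.8,4.4,-8.3,-0,0.153,-0 | 31.7,4.4,-3.5,-0,0.153,-0 | 31.9,4.4,1.3,-0,0.153,-0
31.3,4.4,6.2,-0,0.153,-0 | 30,4.4,10.9,-0,0.153,-0 | 28,4.4,15.3,-0,0.153,-0 | 25.3,4.4,19.4,-0,0.153,-0 | 22.1,4.4,23,-0,0.153,-0
--
```

View pics/s4.png

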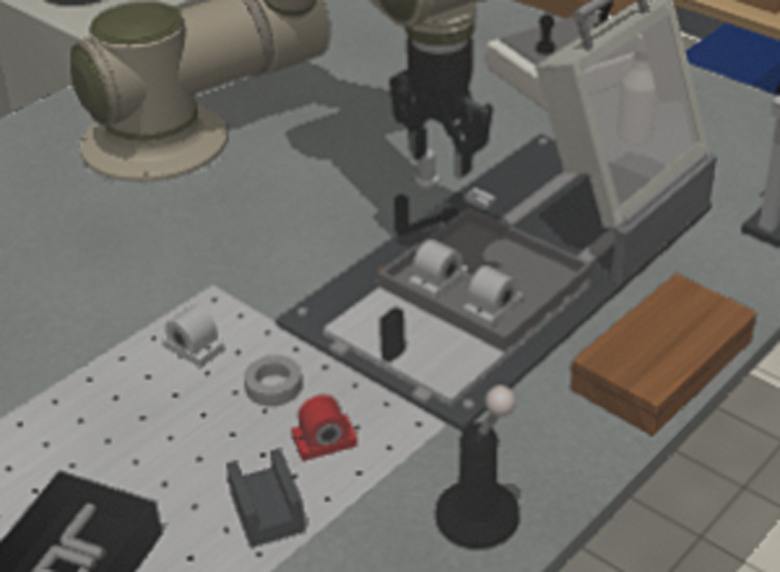

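A and B are both upright in the tray at (437,265) and (492,290). C has not moved. Now C.

Request:
move_arm(
  targets=[27,4.5,-17,0,0.153,0,29,4.5,-13,0,0.153,0,31,4.5,-8.5,0,0.153,0,31.5,4.5,-3.5,0,0.153,0,32,4.5,1.5,0,0.153,0],
  hand=1,
)

```text
time_s: 18.5
position: [0.5009, -0.1451, 0.1797]
tool_rot: [[-0.682, -0.002, 0.731], [-0.731, 0.001, -0.682], [0.0, -1.0, -0.002]]
ft_force: [0.9, -0.3, -0.2]
grip_width: 0.0853
```

Request:
move_arm(
  targets=[31.5,4.5,6,0,0.153,0,30,4.5,11,0,0.153,0,28,4.5,15.5,0,0.153,0,25.5,4.5,19.5,0,0.153,0,22,4.5,23,0,0.153,0],
)

```text
time_s: 19.12
position: [0.4173, -0.2812, 0.1572]
tool_rot: [[-0.999, -0.001, 0.055], [-0.055, 0.001, -0.999], [0.001, -1.0, -0.001]]
ft_force: [-0.4, 0.1, 0.4]
grip_width: 0.0854
```

```bash
python3 - <<'E'
from plan import *; from fit import *
st();s=env.observe();im=get_image("wrist");save(im,"w5.png",s=1.5)
W=cloud(im,s);c=(.4186,-.2806)
x,e=fit(near(W,c,zmax=.062),c);print(x[:2].round(4),np.degrees(x[2]).round(1)%180,e)
way(([x[0],x[1],.030],np.degrees(x[2])%180-90,5),)
E
```

```text
t19.12 [ 0.4173 -0.2812  0.1572] phi-86.9 tilt0.10 F [-0.4  0.1  0.4] w0.0854 q [-47.  22.  89.   0.  69.  39.]
[ 0.4189 -0.2809] 3.4000000000000057 0.00063039164813581
-0.7,25.3,-0.5,0,-0.003,0 | -0.7,25.3,-0.5,0,-0.003,0 | -0.7,25.3,-0.5,0,-0.003,0 | -0.7,25.3,-0.5,0,-0.003,0 | -0.7,25.3,-0.6,0,-0.003,0
--
```

View pics/w5.png

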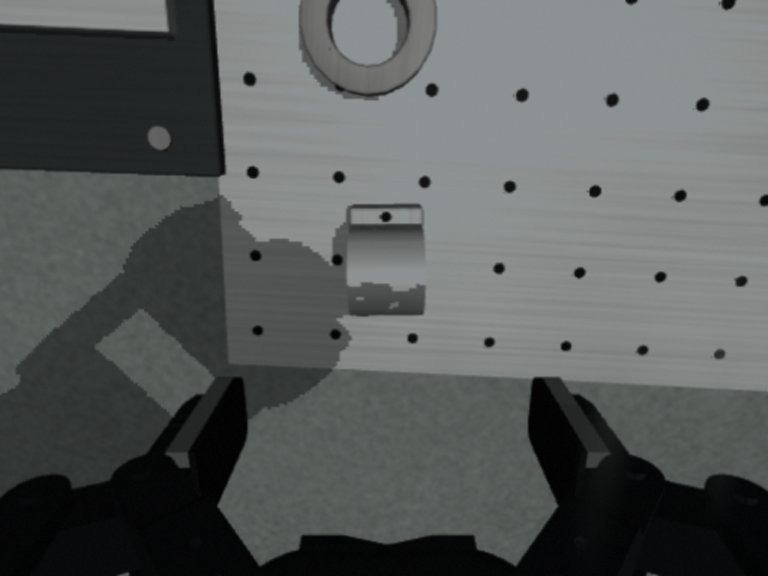

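```bash
python3 - <<'E'
from plan import *
st()
way(([.4188,-.2805,.030],-86.4,5),)
E
```

```text
t19.18 [ 0.4158 -0.2838  0.1567] phi-87.3 tilt0.14 F [ 0.5 -3.6  0.1] w0.0856 q [-48.  22.  89.  -0.  69.  40.]
-0.7,25.3,-0.6,0,-0.003,0 | -0.7,25.3,-0.6,0,-0.003,0 | -0.7,25.3,-0.6,0,-0.003,0 | -0.7,25.3,-0.6,0,-0.003,0 | -0.6,25.3,-0.6,0,-0.003,0
--
```

Request:
move_arm(
  targets=[-0.5,32,0,0,-0.002,0,-0.5,32,0,0,-0.002,0,-0.5,32,0,0,-0.002,0,0,24,0,0,-0.002,0,0,7,0,0,0,0],
)

```text
time_s: 19.8
position: [0.419, -0.2798, 0.0297]
tool_rot: [[-0.998, -0.002, 0.068], [-0.068, 0.003, -0.998], [0.002, -1.0, -0.003]]
ft_force: [-1.6, 0.7, -0.4]
grip_width: 0.0856
```

Request:
move_arm(
  targets=[0,0,0,0,0,0,0,0,0,0,0,0,0,0,0,0,0,0,0,0,0,0,0,0,0,0,0,0,0,0],
  hand=-1,
)

```text
time_s: 20.42
position: [0.4201, -0.281, 0.0323]
tool_rot: [[-0.998, 0.001, 0.068], [-0.068, -0.001, -0.998], [-0.001, -1.0, 0.002]]
ft_force: [-1.1, 0.3, 7.1]
grip_width: 0.0392
```

```bash
python3 - <<'E'
from plan import *
st()
way(([.4195,-.281,.18],-86.2,5),([.583,.0755,.215],1.1,10))
E
```

```text
t20.43 [ 0.4201 -0.281   0.0323] phi-86.1 tilt0.12 F [-1.1  0.3  7.1] w0.0392 q [-47.  32.  97.   0.  50.  39.]
0.1,-29.5,0,-0,0,-0 | 0.1,-29.5,0,-0,0,-0 | 0.1,-29.5,0,-0,0,-0 | 0.1,-29.5,0,-0,0,-0 | 0.1,-29.5,-0,-0,0,-0
--
-18.7,-3.5,-34.5,-0,-0.152,-0 | -23.7,-3.5,-31.3,0,-0.152,0 | -28.2,-3.5,-27.3,-0,-0.152,-0 | -32,-3.5,-22.7,0,-0.152,-0 | -35.1,-3.5,-17.6,-0,-0.152,0
-37.3,-3.5,-12.1,-0,-0.152,-0 | -38.7,-3.5,-6.3,-0,-0.152,0 | -39.2,-3.5,-0.3,0,-0.152,0 | -38.8,-3.5,5.6,0,-0.152,0 | -37.5,-3.5,11.5,0,-0.152,0
--
```

Request:
move_arm(
  targets=[0,-29,0,0,0,0,0,-30,0,0,0,0,0,-30,0,0,0,0,0,-30,0,0,0,0,0,-30,0,0,0,0],
)

```text
time_s: 21.05
position: [0.4194, -0.2803, 0.1813]
tool_rot: [[-0.998, -0.0, 0.068], [-0.068, 0.0, -0.998], [0.0, -1.0, -0.0]]
ft_force: [-0.5, 0.4, -2.6]
grip_width: 0.039
```

Request:
move_arm(
  targets=[-18.5,-3.5,-34.5,0,-0.152,0,-23.5,-3.5,-31.5,0,-0.152,0,-28,-3.5,-27.5,0,-0.152,0,-32,-3.5,-22.5,0,-0.152,0,-35,-3.5,-17.5,0,-0.152,0],
)

```text
time_s: 21.68
position: [0.5009, -0.1009, 0.1979]
tool_rot: [[-0.673, -0.0, 0.74], [-0.74, 0.0, -0.673], [0.0, -1.0, -0.0]]
ft_force: [0.4, -1.0, -2.4]
grip_width: 0.0395
```

Request:
move_arm(
  targets=[-37.5,-3.5,-12,0,-0.152,0,-38.5,-3.5,-6.5,0,-0.152,0,-39,-3.5,-0.5,0,-0.152,0,-39,-3.5,5.5,0,-0.152,0,-37.5,-3.5,11.5,0,-0.152,0],
)

```text
time_s: 22.3
position: [0.5823, 0.0773, 0.2153]
tool_rot: [[0.022, -0.001, 1.0], [-1.0, 0.0, 0.022], [-0.0, -1.0, -0.001]]
ft_force: [-0.3, -0.6, -1.8]
grip_width: 0.0391
```

Request:
move_arm(
  targets=[0,15,0,0,0,0,0,10,0,0,0,0,0,5,0,0,0,0,0,0,0,0,0,0,0,0,0,0,0,0],
)

```text
time_s: 22.92
position: [0.5824, 0.0756, 0.1858]
tool_rot: [[0.016, 0.001, 1.0], [-1.0, -0.0, 0.016], [0.0, -1.0, 0.001]]
ft_force: [0.1, -0.6, -2.7]
grip_width: 0.0392
```

```bash
python3 - <<'E'
from plan import *
st();s=env.observe();im=get_image("wrist");save(im,"w6.png",s=1.5)
way(([.583,.0755,.066],1.1,5))
E
```

```text
t22.93 [0.5824 0.0756 0.1858] phi0.9 tilt0.04 F [ 0.1 -0.6 -2.7] w0.0392 q [-4. 28. 73. -0. 79. -5.]
0.1,23.9,0.1,-0,-0.001,0 | 0.1,23.9,0.1,-0,-0.001,0 | 0.1,23.9,0.1,-0,-0.001,0 | 0.1,23.9,0.1,-0,-0.001,0 | 0.1,23.9,0.1,-0,-0.001,0
--
```

View pics/w6.png

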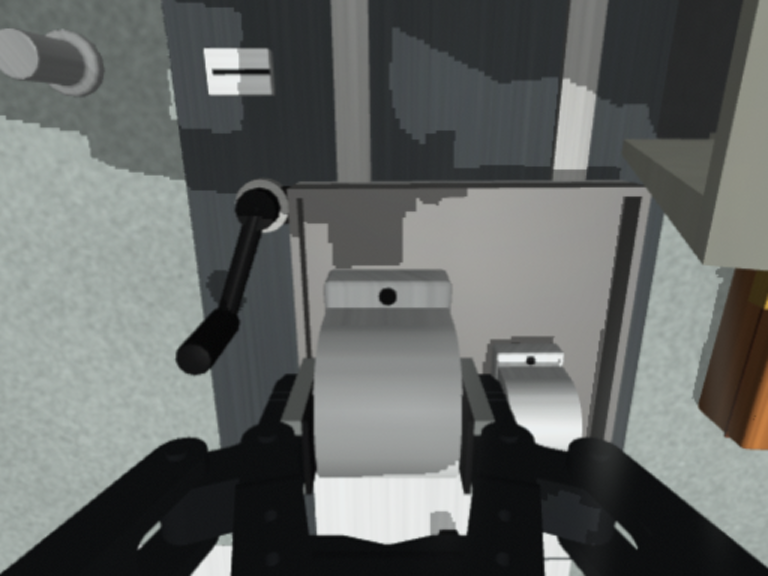

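Request:
move_arm(
  targets=[0,34,0,0,0,0,0,34,0,0,0,0,0,30,0,0,0,0,0,16,0,0,0,0,0,6,0,0,0,0],
)

```text
time_s: 23.6
position: [0.5824, 0.076, 0.0651]
tool_rot: [[0.017, -0.0, 1.0], [-1.0, -0.0, 0.017], [0.0, -1.0, -0.0]]
ft_force: [0.5, 1.1, -1.5]
grip_width: 0.0398
```

Request:
move_arm(
  targets=[0,3,0,0,0,0,0,1.5,0,0,0,0,0,1,0,0,0,0,0,0,0,0,0,0,0,0,0,0,0,0],
)

```text
time_s: 24.22
position: [0.5827, 0.076, 0.0613]
tool_rot: [[0.017, 0.002, 1.0], [-1.0, -0.0, 0.017], [0.0, -1.0, 0.002]]
ft_force: [-2.1, -0.6, 5.6]
grip_width: 0.0394
```

Request:
move_arm(
  targets=[0,0,0,0,0,0,0,0,0,0,0,0,0,0,0,0,0,0,0,-3,0,0,0,0,0,-20,0,0,0,0],
  hand=0.4,
)

```text
time_s: 24.85
position: [0.5817, 0.0761, 0.0822]
tool_rot: [[0.017, -0.003, 1.0], [-1.0, 0.0, 0.017], [-0.0, -1.0, -0.003]]
ft_force: [-0.7, -0.4, -0.0]
grip_width: 0.0597
```

Request:
move_arm(
  targets=[0,-30,0,0,0,0,0,-40,0,0,0,0,0,-40,0,0,0,0,0,-20,0,0,0,0,0,-10,0,0,0,0],
)

```text
time_s: 25.48
position: [0.5824, 0.076, 0.224]
tool_rot: [[0.017, 0.002, 1.0], [-1.0, -0.0, 0.017], [0.0, -1.0, 0.002]]
ft_force: [0.7, -0.6, -1.1]
grip_width: 0.0594
```

Request:
move_arm(
  targets=[0,0,-20,0,0,0,0,0,-25,0,0,0,0,0,-20,0,0,0,0,0,-5,0,0,0,0,0,0,0,0,0],
)

```text
time_s: 26.1
position: [0.5125, 0.0748, 0.2227]
tool_rot: [[0.017, -0.0, 1.0], [-1.0, 0.0, 0.017], [-0.0, -1.0, -0.0]]
ft_force: [0.2, 0.7, 1.0]
grip_width: 0.0597
```

```bash
python3 - <<'E'
from plan import *
st();s=env.observe();im=get_image("wrist");save(im,"w7.png",s=1.5)
t=get_image("top");save(t,"t4.png",(105,100,505,290),2)
E
```

```text
t26.10 [0.5125 0.0748 0.2227] phi1.0 tilt0.00 F [0.2 0.7 1. ] w0.0597 q [-5. 19. 81.  0. 80. -6.]
```

View pics/w7.png

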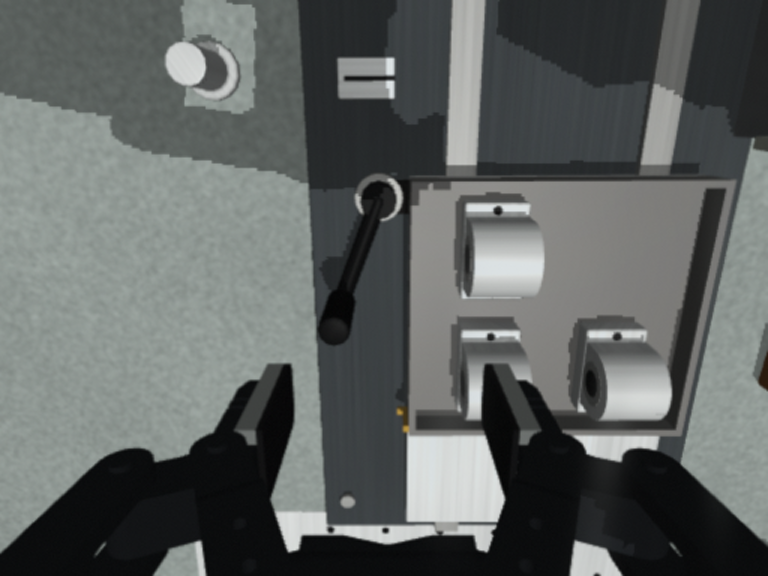

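View pics/t4.png

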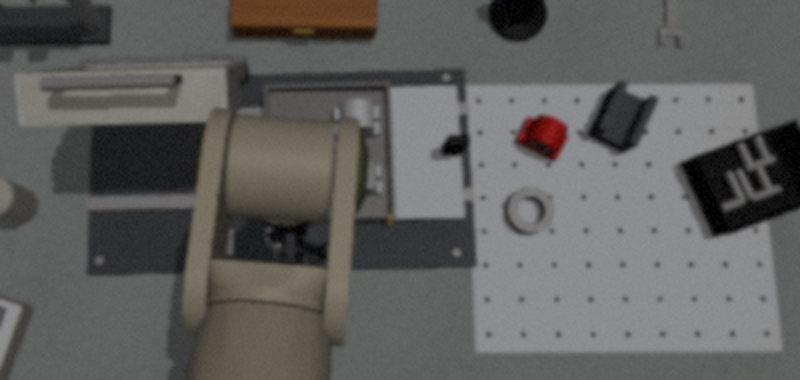

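All three housings stand in the tray at wrist (503,250), (490,375) and (625,375), and none are left on the sheet. Next I measure the line, the pointer and the lever.

```bash
python3 - <<'E'
from plan import *
st();s=env.observe();im=get_image("wrist");save(im,"w7a.png",(210,30,290,240),3.6);
f=lambda x,y,z:pixz(im,(x+.5)/1.5-.5,(y+.5)/1.5-.5,z,s).round(4)
W=cloud(im,s)
print("line",f(346,78,.0215),f(393,78,.0215),"pointer",f(404,411,.023),f(404,429,.023))
print("knob top ctr",f(334,331,.087),"pivot",f(380,200,.049))
print("rim",f(410,180,.047),f(735,181,.047),f(683,433,.047),f(409,434,.047))
for x,y in [(365,78),(334,331),(404,420),(380,200),(410,300)]:print((x,y),W[int(y/1.5),int(x/1.5)].round(4))
E
```

```text
t26.20 [0.5129 0.0748 0.2226] phi1.0 tilt0.00 F [ 0.5 -0.   0.1] w0.0598 q [-5. 19. 81.  0. 80. -6.]
line [0.4855 0.1802 0.0215] [0.515  0.1807 0.0215] pointer [ 0.5284 -0.0598  0.023 ] [ 0.5289 -0.0762  0.023 ]
knob top ctr [0.482  0.0359 0.087 ] pivot [0.5081 0.1084 0.049 ]
rim [0.5265 0.1207 0.047 ] [0.7264 0.1229 0.047 ] [ 0.7319 -0.0588  0.047 ] [ 0.5314 -0.0637  0.047 ]
(365, 78) [0.4973 0.1802 0.0215]
(334, 331) [0.4815 0.0362 0.0866]
(404, 420) [ 0.5275 -0.0552  0.0422]
(380, 200) [0.5078 0.1071 0.0395]
(410, 300) [0.5288 0.0412 0.0466]
```

View pics/w7a.png

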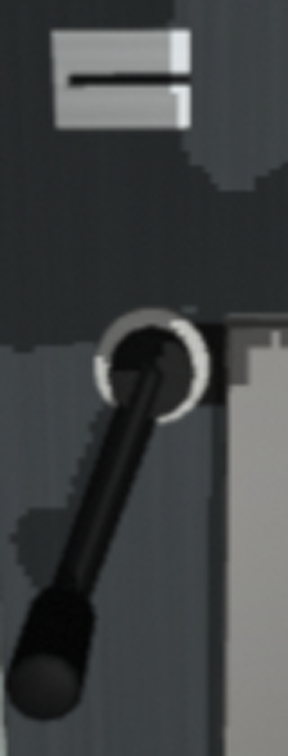

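```bash
python3 - <<'E'
from plan import *
way(([.482,.036,.12],-19,5),([.482,.036,.063],-19,5))
E
```

```text
7.7,20.5,-6.3,0,0.07,-0 | 8.1,20.5,-5.7,0,0.07,-0 | 8.5,20.5,-5.2,0,0.07,-0 | 8.8,20.5,-4.6,0,0.07,-0 | 9.1,20.5,-3.9,0,0.07,-0
--
0,11.4,0,0,0,0 | 0,11.4,-0,0,0,0 | 0,11.4,-0,0,0,0 | 0,11.4,-0,0,0,0 | 0,11.4,-0,0,0,0
--
```

Request:
move_arm(
  targets=[7.5,20.5,-6.5,0,0.07,0,8,20.5,-5.5,0,0.07,0,8.5,20.5,-5,0,0.07,0,9,20.5,-4.5,0,0.07,0,9,20.5,-4,0,0.07,0],
  hand=0.3,
)

```text
time_s: 26.88
position: [0.4819, 0.0358, 0.1195]
tool_rot: [[-0.329, 0.0, 0.944], [-0.944, -0.0, -0.329], [-0.0, -1.0, 0.0]]
ft_force: [1.0, 0.4, 0.2]
grip_width: 0.0553
```

Request:
move_arm(
  targets=[0,0,0,0,0,0,0,0,0,0,0,0,0,0,0,0,0,0,0,0,0,0,0,0,0,0,0,0,0,0],
)

```text
time_s: 27.5
position: [0.4818, 0.0362, 0.1206]
tool_rot: [[-0.326, 0.001, 0.945], [-0.945, -0.0, -0.326], [-0.0, -1.0, 0.001]]
ft_force: [-0.1, -0.2, 0.2]
grip_width: 0.0555
```

```bash
python3 - <<'E'
from plan import *
st();im=get_image("wrist");save(im,"w8.png",s=1.5)
E
```

```text
t27.50 [0.4818 0.0362 0.1206] phi-19.1 tilt0.03 F [-0.1 -0.2  0.2] w0.0555 q [-10.  23.  95.  -0.  62.   9.]
```

View pics/w8.png

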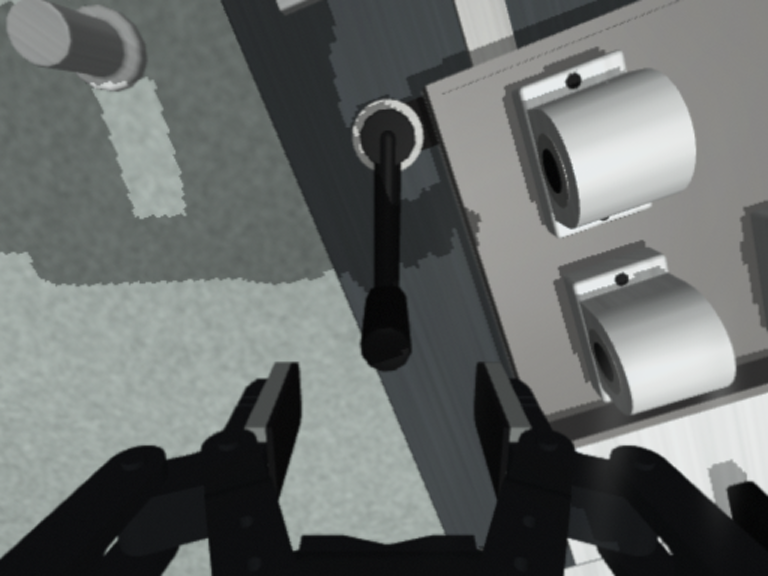

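The knob sits midway between the fingers at (387,350), with the arm square to the jaws. I descend and grip.

Request:
move_arm(
  targets=[0,16,0,0,0,0,0,16,0,0,0,0,0,14,0,0,0,0,0,8,0,0,0,0,0,3,0,0,0,0],
)

```text
time_s: 28.18
position: [0.4816, 0.0361, 0.0631]
tool_rot: [[-0.327, -0.0, 0.945], [-0.945, 0.0, -0.327], [0.0, -1.0, -0.0]]
ft_force: [-0.5, -0.6, 0.1]
grip_width: 0.0554
```

Request:
move_arm(
  targets=[0,0,0,0,0,0,0,0,0,0,0,0,0,0,0,0,0,0,0,0,0,0,0,0,0,0,0,0,0,0],
  hand=-1,
  squeeze=40,
)

```text
time_s: 28.8
position: [0.4817, 0.0361, 0.0638]
tool_rot: [[-0.327, 0.001, 0.945], [-0.945, -0.0, -0.327], [0.0, -1.0, 0.001]]
ft_force: [-1.0, -0.5, 5.3]
grip_width: 0.0186
```

```bash
cat > arc.py <<'E'
from plan import *
import sys
def arc(piv,th0,th1,n,al0,phi0,rk=.0755,z=.063):
    s=env.observe();p0=np.array(s["position"]);R0=np.array(s["tool_rot"]);out=[]
    for i in range(1,n+1):
        th=th0+(th1-th0)*i/n;a=al0-th
        p=np.array([piv[0]+rk*np.cos(a),piv[1]+rk*np.sin(a),p0[2] if z is None else z]);R=Rdown(phi0-np.degrees(th))
        out.append(np.r_[R0.T@(p-p0)*1000,Ro.from_matrix(R0.T@R).as_rotvec()]);p0,R0=p,R
    for i in range(0,n,5):
        print(" | ".join(",".join("%g"%v for v in np.r_[o[:3].round(1),o[3:].round(3)]) for o in out[i:i+5]))
E
python3 - <<'E'
from arc import *
st();arc((.508,.107),0,1.1,15,np.arctan2(-.071,-.0262),-19)
E
```

```text
t28.80 [0.4817 0.0361 0.0638] phi-19.1 tilt0.04 F [-1.  -0.5  5.3] w0.0186 q [-10.  28.  99.  -0.  53.   9.]
-0.5,0.8,-5.4,-0.001,0.072,-0 | -0.3,0,-5.5,0,0.073,0 | -0.3,0,-5.5,0,0.073,0 | -0.3,0,-5.5,0,0.073,0 | -0.3,0,-5.5,0,0.073,0
-0.3,0,-5.5,0,0.073,0 | -0.3,0,-5.5,0,0.073,0 | -0.3,0,-5.5,0,0.073,0 | -0.3,0,-5.5,0,0.073,0 | -0.3,0,-5.5,0,0.073,0
-0.3,0,-5.5,0,0.073,0 | -0.3,0,-5.5,0,0.073,0 | -0.3,0,-5.5,0,0.073,0 | -0.3,0,-5.5,0,0.073,0 | -0.3,0,-5.5,0,0.073,0
```

Request:
move_arm(
  targets=[-0.2,0,-5.5,0,0.073,0,-0.2,0,-5.5,0,0.073,0,-0.2,0,-5.5,0,0.073,0,-0.2,0,-5.5,0,0.073,0,-0.2,0,-5.5,0,0.073,0],
)

```text
time_s: 29.42
position: [0.4583, 0.0494, 0.0638]
tool_rot: [[-0.644, 0.002, 0.765], [-0.765, -0.001, -0.644], [-0.001, -1.0, 0.002]]
ft_force: [0.8, -1.4, 4.3]
grip_width: 0.0194
```

Request:
move_arm(
  targets=[-0.2,0,-5.5,0,0.073,0,-0.2,0,-5.5,0,0.073,0,-0.2,0,-5.5,0,0.073,0,-0.2,0,-5.5,0,0.073,0,-0.2,0,-5.5,0,0.073,0],
)

```text
time_s: 30.05
position: [0.4411, 0.0704, 0.0638]
tool_rot: [[-0.875, 0.002, 0.484], [-0.484, -0.001, -0.875], [-0.001, -1.0, 0.002]]
ft_force: [1.5, -2.5, 3.9]
grip_width: 0.0188
```

```bash
python3 - <<'E'
from arc import *
st();s=env.observe()["position"];v=np.array(s[:2])-[.508,.107];print(np.linalg.norm(v),np.arctan2(-.071,-.0262)-np.arctan2(v[1],v[0]))
E
```

```text
t30.05 [0.4411 0.0704 0.0638] phi-61.1 tilt0.13 F [ 1.5 -2.5  3.9] w0.0188 q [ -6.  25. 105.  -0.  50.  55.]
0.07628609727305517 0.7167553125316017
```

Low forces; the lever is at about 0.72. I continue toward 1.08.

Request:
move_arm(
  targets=[-0.2,0,-5.5,0,0.073,0,-0.2,0,-5.5,0,0.073,0,-0.2,0,-5.5,0,0.073,0,-0.2,0,-5.5,0,0.073,0,-0.2,0,-5,0,0.06,0],
)

```text
time_s: 30.68
position: [0.4327, 0.0957, 0.0638]
tool_rot: [[-0.988, 0.003, 0.153], [-0.153, -0.001, -0.988], [-0.002, -1.0, 0.001]]
ft_force: [0.9, -7.9, 3.7]
grip_width: 0.0186
```

```bash
python3 - <<'E'
from arc import *
st();s=env.observe()["position"];v=np.array(s[:2])-[.508,.107];print(np.linalg.norm(v),np.arctan2(-.071,-.0262)-np.arctan2(v[1],v[0]))
E
```

```text
t30.68 [0.4327 0.0957 0.0638] phi-81.2 tilt0.16 F [ 0.9 -7.9  3.7] w0.0186 q [ -3.  25. 105.  -0.  50.  78.]
0.07616094507833135 1.0683573423284944
```

The lever is at its released stop, with a 7.9 N reaction. I let go and rise.

Request:
move_arm(
  targets=[0,0,0,0,0,0,0,0,0,0,0,0,0,0,0,0,0,0,0,-10,0,0,0,0,0,-25,0,0,0,0],
  hand=0,
)

```text
time_s: 31.3
position: [0.4313, 0.0961, 0.0986]
tool_rot: [[-0.988, -0.002, 0.155], [-0.155, 0.0, -0.988], [0.002, -1.0, -0.0]]
ft_force: [0.6, 0.1, 0.2]
grip_width: 0.0426
```

Request:
move_arm(
  targets=[0,-35,0,0,0,0,0,-35,0,0,0,0,0,-30,0,0,0,0,0,-20,0,0,0,0,0,-5,0,0,0,0],
)

```text
time_s: 31.92
position: [0.4319, 0.0962, 0.2248]
tool_rot: [[-0.988, 0.003, 0.155], [-0.155, -0.0, -0.988], [-0.003, -1.0, 0.001]]
ft_force: [0.3, 0.4, -0.7]
grip_width: 0.0426
```

```bash
python3 - <<'E'
from arc import *
st();s=env.observe();im=get_image("wrist");save(im,"w9.png",s=1.5)
R=Ro.from_euler("x",25,degrees=True).as_matrix()@Rdown(1.1)
p,R0=plan([.55,-.09,.22],1.1,10);print('--')
plan([.631,-.165,.15],R=R,n=5,p0=p,R0=R0)
E
```

```text
t31.93 [0.4319 0.0962 0.2248] phi-81.1 tilt0.15 F [ 0.3  0.4 -0.7] w0.0426 q [-3. 12. 92.  0. 76. 78.]
-8.8,0.5,20.2,-0,-0.143,-0 | -5.8,0.5,21.3,-0,-0.143,-0 | -2.7,0.5,21.9,-0,-0.143,-0 | 0.5,0.5,22,-0,-0.143,-0 | 3.6,0.4,21.8,-0,-0.143,-0
6.7,0.4,21,-0,-0.143,-0 | 9.6,0.4,19.8,-0,-0.143,-0 | 12.3,0.4,18.3,-0,-0.143,-0 | 14.8,0.4,16.3,-0,-0.143,-0 | 17,0.4,14,-0,-0.143,-0
--
15.3,14,15.9,0.002,0,0.087 | 16.5,12.6,15.9,0.002,-0,0.087 | 17.5,11.2,15.9,0.002,0,0.087 | 18.4,9.6,15.8,0.002,-0,0.087 | 19.2,8,15.8,0.002,0,0.087
```

View pics/w9.png

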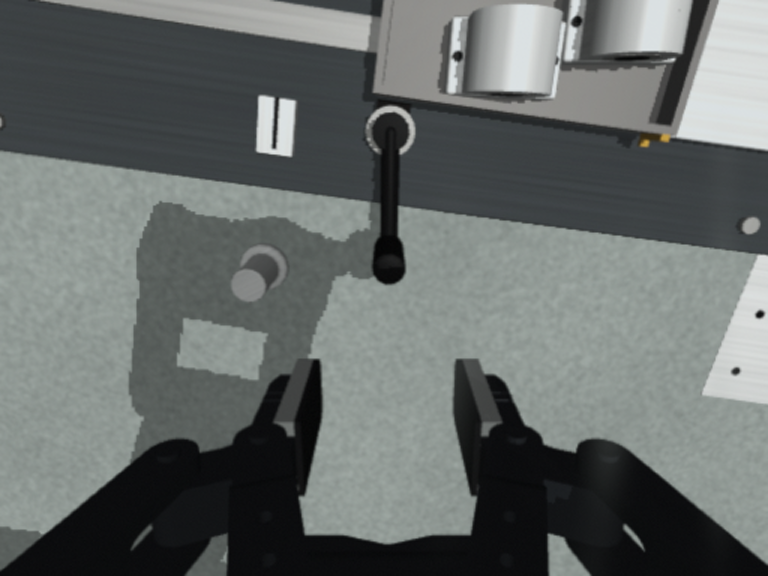

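The lever points square to the bed at (390,200), fully released. I move to the push plate with the tool leaned so the wrist stays clear of the hood.

Request:
move_arm(
  targets=[-9,0,20,0,-0.143,0,-6,0,21.5,0,-0.143,0,-2.5,0,22,0,-0.143,0,0.5,0,22,0,-0.143,0,3.5,0,22,0,-0.143,0],
  hand=0.3,
)

```text
time_s: 32.6
position: [0.4911, 0.0022, 0.2224]
tool_rot: [[-0.641, -0.002, 0.768], [-0.768, 0.0, -0.641], [0.001, -1.0, -0.002]]
ft_force: [-0.2, -0.2, -0.3]
grip_width: 0.0553
```

Request:
move_arm(
  targets=[6.5,0,21,0,-0.143,0,9.5,0,20,0,-0.143,0,12.5,0,18.5,0,-0.143,0,15,0,16.5,0,-0.143,0,17,0,14,0,-0.143,0],
)

```text
time_s: 33.22
position: [0.5505, -0.0913, 0.2222]
tool_rot: [[0.02, -0.002, 1.0], [-1.0, 0.001, 0.02], [-0.001, -1.0, -0.002]]
ft_force: [0.3, 0.4, -0.3]
grip_width: 0.0553
```

Request:
move_arm(
  targets=[15.5,14,16,0,0,0.087,16.5,12.5,16,0,0,0.087,17.5,11,16,0,0,0.087,18.5,9.5,16,0,0,0.087,19,8,16,0,0,0.087],
)

```text
time_s: 33.85
position: [0.6318, -0.1667, 0.1521]
tool_rot: [[0.013, -0.007, 1.0], [-0.905, 0.425, 0.015], [-0.425, -0.905, -0.001]]
ft_force: [0.6, -0.0, 0.0]
grip_width: 0.0556
```

Request:
move_arm(
  targets=[0,0,0,0,0,0,0,0,0,0,0,0,0,0,0,0,0,0,0,0,0,0,0,0,0,0,0,0,0,0],
)

```text
time_s: 34.48
position: [0.6316, -0.1659, 0.1541]
tool_rot: [[0.014, -0.006, 1.0], [-0.907, 0.421, 0.015], [-0.421, -0.907, 0.001]]
ft_force: [0.1, 0.2, -0.8]
grip_width: 0.0554
```

```bash
python3 - <<'E'
from arc import *
st();s=env.observe();print(np.array(s["tool_rot"]).round(3));im=get_image("wrist");save(im,"w10.png",s=1.5)
W=cloud(im,s);m=(np.abs(W[...,2]-.0875)<.004)&(np.abs(W[...,0]-.631)<.025)&(np.abs(W[...,1]+.15)<.04)
Q=W[m];print(len(Q),Q.mean(0),Q.min(0),Q.max(0)) if m.any() else print("none")
sc=get_image("scene");save(sc,"s5.png",(80,60,380,330),2.2)
E
```

```text
t34.48 [ 0.6316 -0.1659  0.1541] phi0.9 tilt24.89 F [ 0.1  0.2 -0.8] w0.0554 q [-33.  41.  59.  21.  95. -35.]
[[ 0.014 -0.006  1.   ]
 [-0.907  0.421  0.015]
 [-0.421 -0.907  0.001]]
1029 [ 0.63264989 -0.15045173  0.08735706] [ 0.62475861 -0.16520241  0.08351583] [ 0.64074966 -0.13526452  0.09001394]
```

View pics/w10.png

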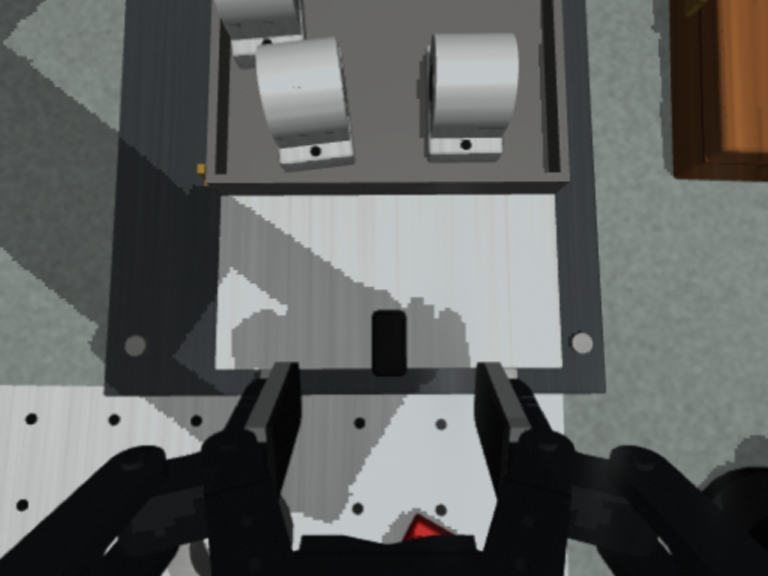

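View pics/s5.png

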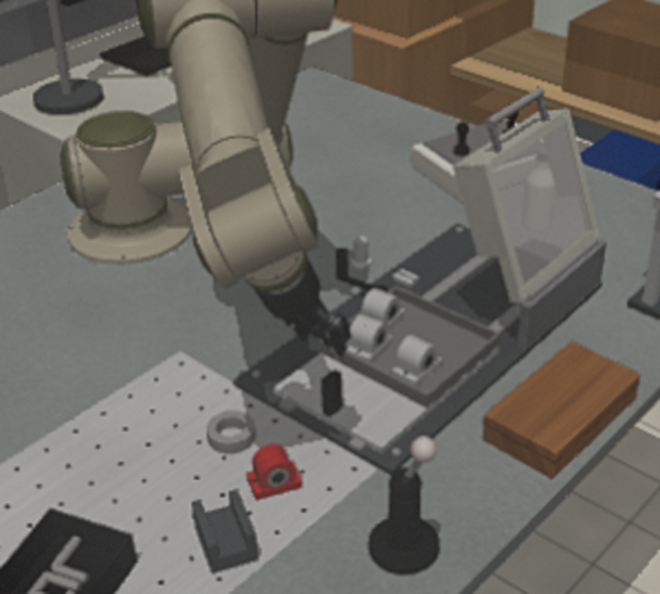

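```bash
python3 - <<'E'
from arc import *; from fit import *
s=env.observe();im=get_image("wrist");W=cloud(im,s);W[...,2]-=.029
for c in [(.585,-.0125),(.673,-.012),(.583,.075)]:
    ps=near(W,c,rad=.04,zmax=.06);x,e=fit(ps,c);print(len(ps),x[:2].round(4),np.degrees(x[2])%180,x[3].round(4),e)
t=get_image("top");T=cloud(t);T[...,2]-=.029
for c in [(.585,-.0125),(.673,-.012),(.583,.075)]:
    ps=near(T,c,rad=.04,zmax=.06)
    if len(ps)>50:x,e=fit(ps,c);print(len(ps),x[:2].round(4),np.degrees(x[2])%180,x[3].round(4),e)
plan([.6326,-.146,.064],R=np.array(s["tool_rot"]),n=5)
E
```

```text
4913 [ 0.5861 -0.0166] 96.27881405341863 -0.0012 0.0027593698977488195
4783 [ 0.6735 -0.0119] 91.59226795364633 -0.0014 0.0006870134082583377
38 [0.5555 0.0669] 93.84181681144398 0.0069 0.00035384038637262553
194 [ 0.5846 -0.0168] 98.83423808015797 0.0006 0.0016133770342616038
379 [ 0.6732 -0.0118] 91.7612197126265 0.0005 0.001307731790999433
138 [0.5557 0.0455] 96.25786206383526 0.0007 0.0013405502554346682
3.9,18,0.3,0,-0,-0 | 3.9,18,0.3,0,-0,-0 | 3.9,18,0.3,0,-0,-0 | 3.9,18,0.2,0,-0,-0 | 3.9,18,0.2,0,-0,-0
```

```bash
python3 - <<'E'
from h import *
t=get_image("top");save(t,"t5.png",(220,140,340,230),6)
sc=get_image("scene");save(sc,"s6.png",(210,170,330,270),6)
E
```

```text
(no output)
```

View pics/t5.png

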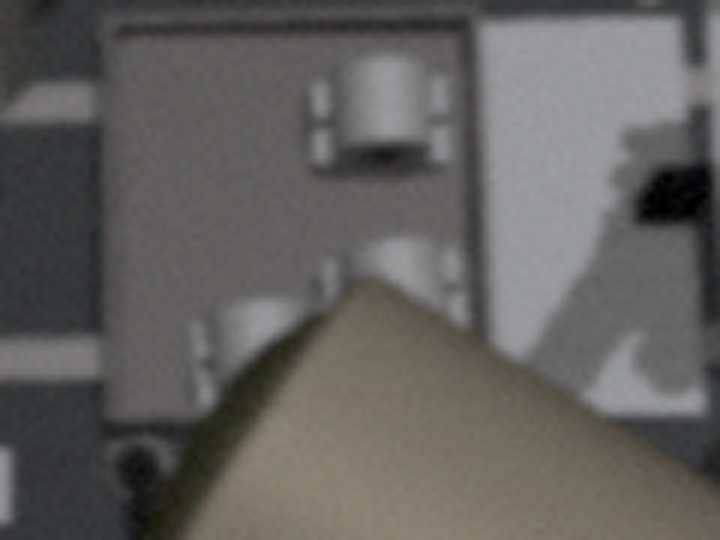

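View pics/s6.png

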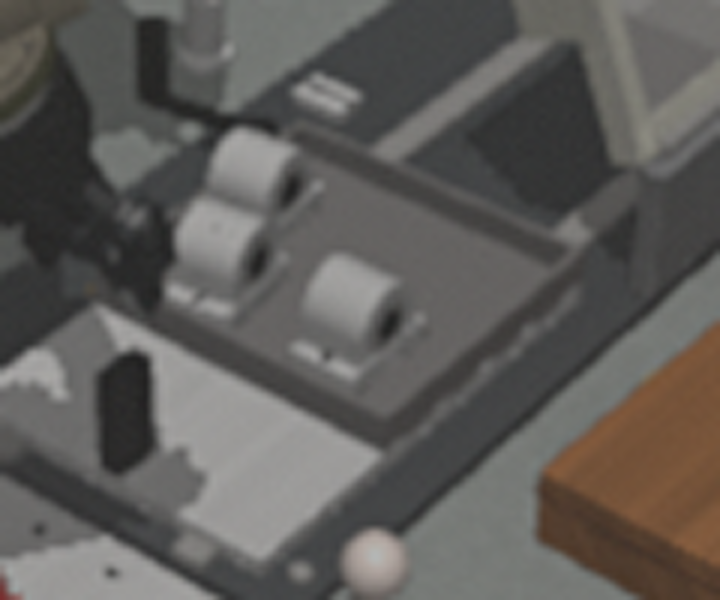

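C was knocked within the tray towards the front wall, but it is still upright on the floor at s6 (255,165). A and B stand at (220,245) and (350,300). All are inside, so I go on and grip the push plate.

Request:
move_arm(
  targets=[4,20,0.5,0,0,0,4,20,0.5,0,0,0,4,20,0,0,0,0,4,18,0,0,0,0,3.5,12,0,0,0,0],
)

```text
time_s: 35.4
position: [0.6322, -0.1458, 0.063]
tool_rot: [[0.013, -0.007, 1.0], [-0.907, 0.422, 0.015], [-0.422, -0.907, -0.001]]
ft_force: [-0.4, 0.4, -0.2]
grip_width: 0.0554
```

Request:
move_arm(
  targets=[0,0,0,0,0,0,0,0,0,0,0,0,0,0,0,0,0,0,0,0,0,0,0,0,0,0,0,0,0,0],
  hand=-1,
  squeeze=50,
)

```text
time_s: 36.02
position: [0.632, -0.1462, 0.0647]
tool_rot: [[0.014, -0.007, 1.0], [-0.907, 0.421, 0.016], [-0.421, -0.907, -0.0]]
ft_force: [-5.4, -0.3, 3.4]
grip_width: 0.0153
```

```bash
python3 - <<'E'
from arc import *
st();s=env.observe();u=np.array([-.0195,.9998,0]);p=np.array(s["position"])
plan(p+.03*u,R=np.array(s["tool_rot"]),n=5); plan(p+.2*u,R=np.array(s["tool_rot"]),n=10)
E
```

```text
t36.02 [ 0.632  -0.1462  0.0647] phi0.9 tilt24.90 F [-5.4 -0.3  3.4] w0.0153 q [-32.  45.  66.  21.  84. -37.]
-5.4,2.5,-0,0,-0,-0 | -5.4,2.5,-0,0,0,0 | -5.4,2.5,-0,0,0,0 | -5.4,2.5,-0,0,0,0 | -5.4,2.5,-0,0,0,0
-18.1,8.4,-0.1,0,-0,-0 | -18.1,8.4,-0.1,0,0,0 | -18.1,8.4,-0.1,0,0,0 | -18.1,8.4,-0.1,0,0,0 | -18.1,8.4,-0.1,0,0,0
-18.1,8.4,-0.1,0,0,0 | -18.1,8.4,-0.1,0,0,0 | -18.1,8.4,-0.1,0,0,0 | -18.1,8.4,-0.1,0,0,0 | -18.1,8.4,-0.1,0,0,0
```

Request:
move_arm(
  targets=[-3.6,1.7,0,0,0,0,-5.4,2.5,0,0,0,0,-7.2,3.4,0,0,0,0,-9,4.2,0,0,0,0,-9,4.2,0,0,0,0],
)

```text
time_s: 36.65
position: [0.6312, -0.1085, 0.0646]
tool_rot: [[0.014, -0.007, 1.0], [-0.907, 0.421, 0.016], [-0.421, -0.907, -0.001]]
ft_force: [-8.1, -2.1, 5.4]
grip_width: 0.0153
```

Request:
move_arm(
  targets=[-9,4.2,0,0,0,0,-9,4.2,0,0,0,0,-9,4.2,0,0,0,0,-9,4.2,0,0,0,0,-9,4.2,0,0,0,0],
)

```text
time_s: 37.28
position: [0.6302, -0.0586, 0.0646]
tool_rot: [[0.014, -0.008, 1.0], [-0.907, 0.421, 0.016], [-0.421, -0.907, -0.001]]
ft_force: [-9.0, -3.0, 6.8]
grip_width: 0.0156
```

Request:
move_arm(
  targets=[-9,4.2,0,0,0,0,-9,4.2,0,0,0,0,-9,4.2,0,0,0,0,-9,4.2,0,0,0,0,-9,4.2,0,0,0,0],
)

```text
time_s: 37.9
position: [0.6291, -0.0087, 0.0646]
tool_rot: [[0.014, -0.009, 1.0], [-0.907, 0.421, 0.016], [-0.422, -0.907, -0.002]]
ft_force: [-11.8, -1.8, 8.3]
grip_width: 0.0153
```

Request:
move_arm(
  targets=[-9,4.2,0,0,0,0,-9,4.2,0,0,0,0,-9,4.2,0,0,0,0,-9,4.2,0,0,0,0,-9,4.2,0,0,0,0],
)

```text
time_s: 38.52
position: [0.6281, 0.0411, 0.0646]
tool_rot: [[0.014, -0.009, 1.0], [-0.907, 0.422, 0.017], [-0.422, -0.907, -0.002]]
ft_force: [-12.0, -1.2, 10.2]
grip_width: 0.0156
```

Request:
move_arm(
  targets=[-9,4.2,0,0,0,0,-7.2,3.4,0,0,0,0,-5.4,2.5,0,0,0,0,-3.6,1.7,0,0,0,0,-1.8,0.8,0,0,0,0],
)

```text
time_s: 39.15
position: [0.6275, 0.071, 0.0646]
tool_rot: [[0.014, -0.01, 1.0], [-0.906, 0.422, 0.017], [-0.422, -0.907, -0.003]]
ft_force: [-13.9, -2.3, 9.1]
grip_width: 0.0155
```

```bash
python3 - <<'E'
from arc import *
st();sc=get_image("scene");save(sc,"s7.png",(180,80,380,280),4);t=get_image("top");save(t,"t6.png",(130,130,330,250),4)
E
```

```text
t39.15 [0.6275 0.071  0.0646] phi1.0 tilt24.97 F [-13.9  -2.3   9.1] w0.0155 q [-14.  41.  75.  25.  73. -24.]
```

View pics/s7.png

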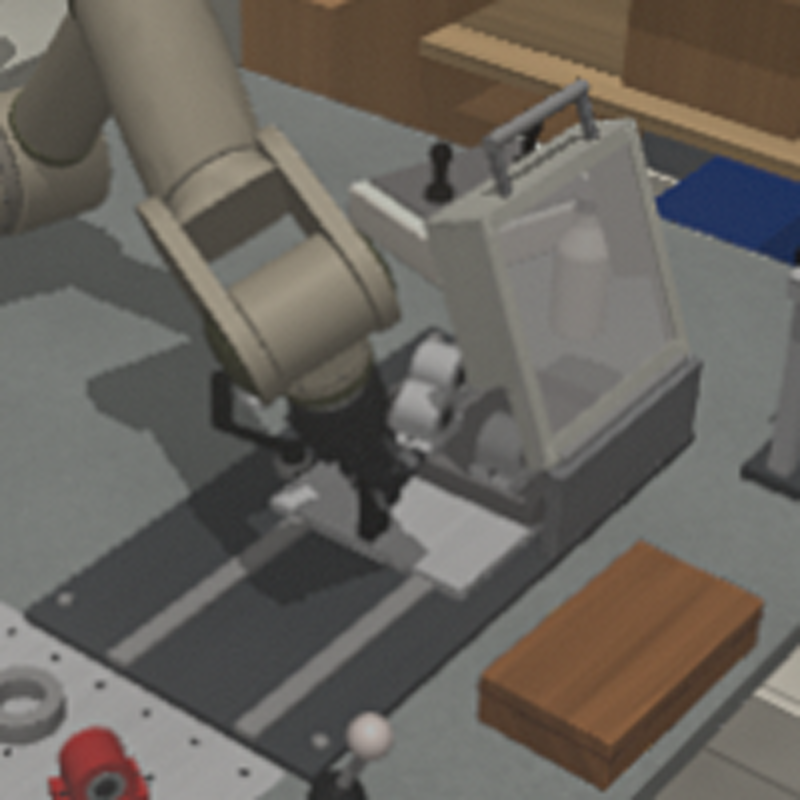

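View pics/t6.png

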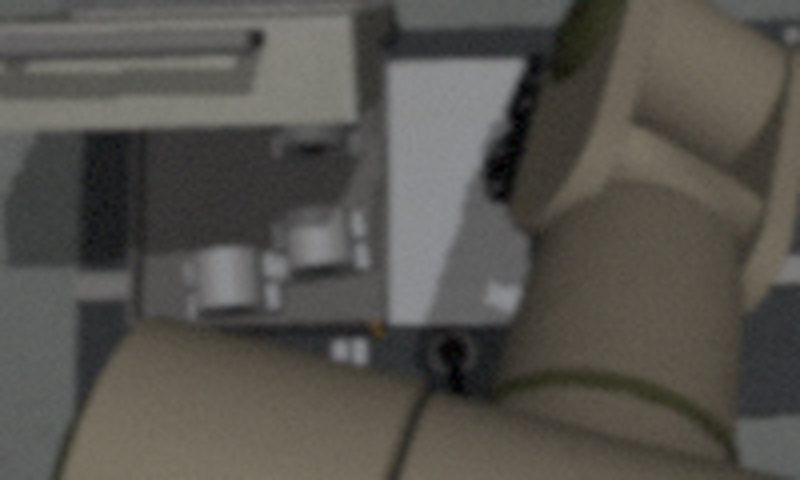

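```bash
python3 - <<'E'
from arc import *
s=env.observe();im=get_image("wrist");save(im,"w11.png",s=1.5)
t=get_image("top");save(t,"t7.png",(205,205,250,230),16)
E
```

```text
(no output)
```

View pics/w11.png

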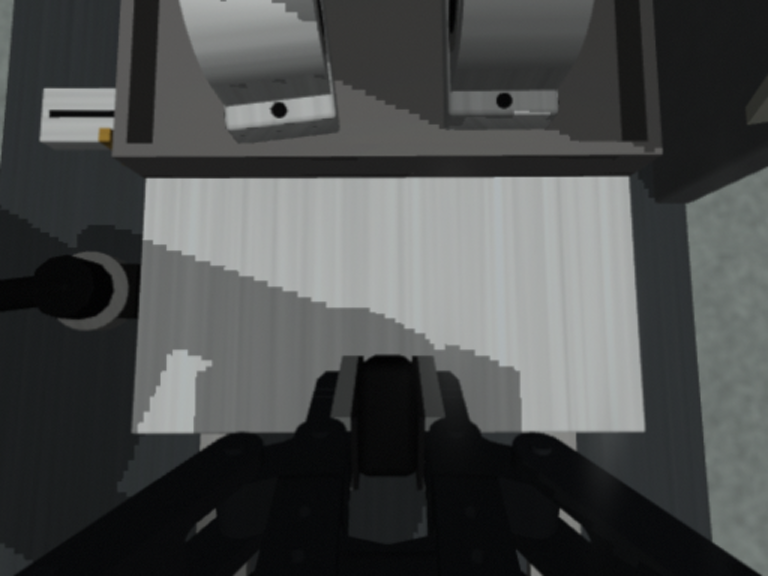

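View pics/t7.png

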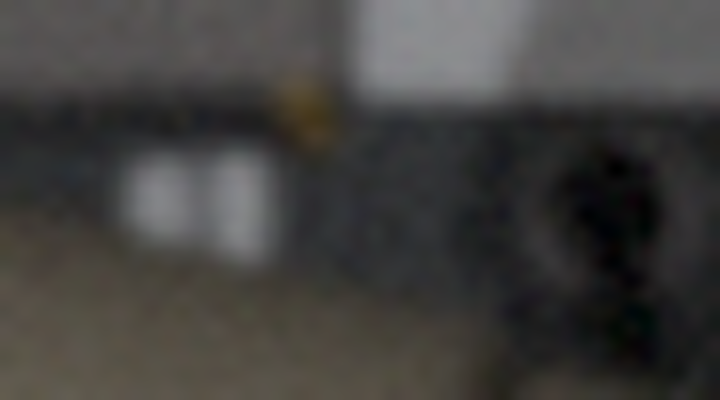

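```bash
python3 - <<'E'
from arc import *
s=env.observe();im=get_image("wrist");save(im,"w12.png",(20,50,90,110),10)
W=cloud(im,s)
for v in range(84,98): print(v,W[v,70].round(4),im["pixels"][v,70], W[v,68].round(4),im["pixels"][v,68])
E
```

```text
84 [0.5076 0.1752 0.0213] [165 164 153] [0.5062 0.1753 0.0211] [166 164 154]
85 [0.5071 0.1749 0.0205] [151 136 105] [0.5233 0.1625 0.0488] [151 136 105]
86 [0.5237 0.1624 0.0478] [139 111  54] [0.5236 0.1617 0.0493] [139 111  53]
87 [0.5239 0.1617 0.048 ] [136 107  45] [0.5236 0.1612 0.0492] [136 107  45]
88 [0.5245 0.1608 0.0489] [134 106  45] [0.523  0.1611 0.0482] [133 105  45]
89 [0.5244 0.1603 0.0487] [134 106  45] [0.5227 0.1607 0.0477] [135 106  45]
90 [0.524  0.1601 0.0479] [137 110  46] [0.5231 0.16   0.0482] [136 108  45]
91 [0.5243 0.1593 0.0484] [138 109  46] [0.5234 0.1592 0.0486] [137 109  45]
92 [0.5247 0.1585 0.049 ] [135 106  45] [0.5237 0.1585 0.049 ] [135 107  45]
93 [0.5248 0.1579 0.0491] [117  92  38] [0.5232 0.1583 0.0481] [117  92  38]
94 [0.5246 0.1576 0.0486] [77 60 25] [0.5237 0.1574 0.0489] [77 60 26]
95 [0.5239 0.1575 0.0473] [44 34 14] [0.523  0.1573 0.0477] [48 41 26]
96 [0.5226 0.1578 0.0452] [45 38 22] [0.5216 0.1577 0.0453] [53 51 45]
97 [0.5219 0.1577 0.044 ] [53 49 39] [0.5039 0.1687 0.0163] [58 59 57]
```

View pics/w12.png

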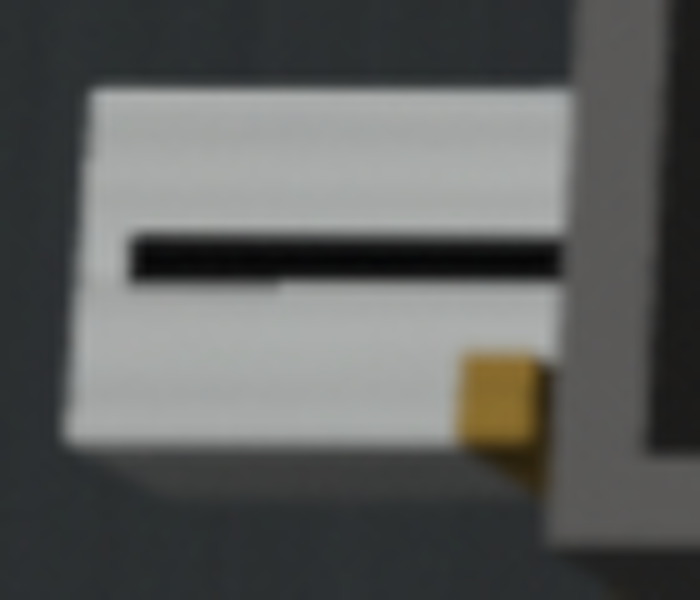

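```bash
python3 - <<'E'
from arc import *
s=env.observe();im=get_image("wrist");W=cloud(im,s)
print("line",pixz(im,58,75.6,.0212,s),W[74:78,58].round(4).tolist(),"pt",pixz(im,69,89.6,.0485,s))
st()
E
```

```text
line [0.49954323 0.18063088 0.0212    ] [[0.4992, 0.1819, 0.0208], [0.5001, 0.1806, 0.0221], [0.4998, 0.1802, 0.0215], [0.4994, 0.1799, 0.0209]] pt [0.52377542 0.16007115 0.0485    ]
t39.45 [0.6275 0.0712 0.0646] phi1.0 tilt25.01 F [-12.4   0.2  10.4] w0.0152 q [-14.  41.  75.  25.  73. -24.]
```

Request:
move_arm(
  targets=[-4.5,2.1,-0.5,0,0,0,-5.4,2.5,-0.5,0,0,0,-4.5,2.1,-0.5,0,0,0,-2.7,1.3,0,0,0,0,-1.5,0.7,0,0,0,0],
)

```text
time_s: 40.08
position: [0.6271, 0.0912, 0.0646]
tool_rot: [[0.015, -0.006, 1.0], [-0.907, 0.421, 0.016], [-0.421, -0.907, 0.0]]
ft_force: [-4.2, -1.8, 6.6]
grip_width: 0.0154
```

Request:
move_arm(
  targets=[0,0,0,0,0,0,0,0,0,0,0,0,0,0,0,0,0,0,0,0,0,0,0,0,0,0,0,0,0,0],
)

```text
time_s: 40.7
position: [0.6271, 0.0913, 0.0647]
tool_rot: [[0.015, -0.006, 1.0], [-0.906, 0.422, 0.016], [-0.422, -0.907, 0.0]]
ft_force: [-4.6, -0.7, 7.6]
grip_width: 0.0154
```

```bash
python3 - <<'E'
from arc import *
st();s=env.observe();im=get_image("wrist");save(im,"w13.png",(20,50,90,110),10);save(im,"w13f.png",s=1.5)
E
```

```text
t40.70 [0.6271 0.0913 0.0647] phi0.9 tilt24.96 F [-4.6 -0.7  7.6] w0.0154 q [-12.  40.  76.  26.  72. -23.]
```

View pics/w13.png

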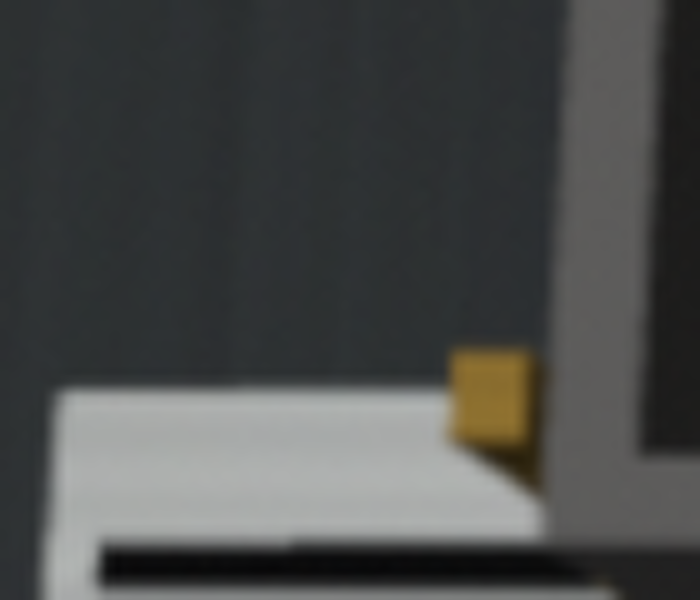

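```bash
python3 - <<'E'
from arc import *
s=env.observe();im=get_image("wrist");W=cloud(im,s)
px=im["pixels"].astype(int)
brass=(px[...,0]-px[...,2]>60)&(W[...,0]<.56)&(W[...,1]>.1)
v,u=np.nonzero(brass);print(len(u));Q=W[brass];k=Q[:,2]>.045;print(Q[k].min(0),Q[k].max(0),Q[k].mean(0))
f=lambda x,y,z:pixz(im,(x+.5)/10-.5+20,(y+.5)/10-.5+50,z,s)
print("pt edges",f(490,350,.0485),f(490,440,.0485),"line",f(300,548,.0212),f(300,583,.0212))
t=get_image("top");save(t,"t8.png",(205,205,250,230),16)
save(im,"w14.png",(40,70,110,130),10)
E
```

```text
64
[0.52110449 0.17790796 0.04653664] [0.52543898 0.18267178 0.04971616] [0.52355945 0.1803896  0.0486047 ]
pt edges [0.52327193 0.18298346 0.0485    ] [0.52365867 0.17792383 0.0485    ] line [0.49597215 0.1818273  0.0212    ] [0.49616018 0.17957335 0.0212    ]
```

View pics/t8.png

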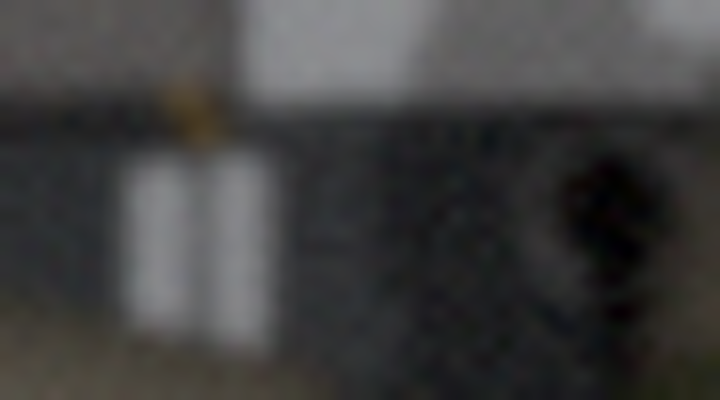

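View pics/w14.png

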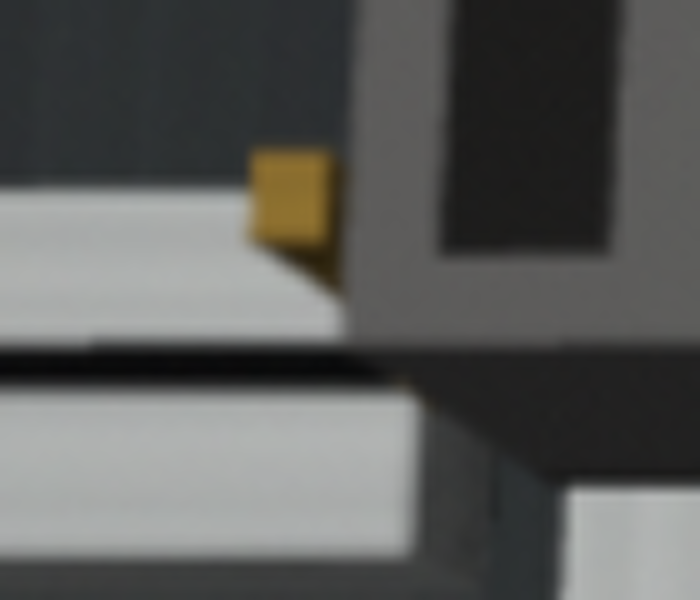

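Request:
move_arm(
  targets=[-0.4,0.2,0,0,0,0,-0.2,0.1,0,0,0,0,0,0,0,0,0,0,0,0,0,0,0,0,0,0,0,0,0,0],
)

```text
time_s: 41.48
position: [0.627, 0.0917, 0.0646]
tool_rot: [[0.015, -0.006, 1.0], [-0.907, 0.422, 0.016], [-0.422, -0.907, 0.0]]
ft_force: [-5.6, -0.1, 7.3]
grip_width: 0.0155
```

```bash
python3 - <<'E'
from arc import *
st();s=env.observe();im=get_image("wrist");W=cloud(im,s)
px=im["pixels"].astype(int)
brass=(px[...,0]-px[...,2]>60)&(W[...,0]<.56)&(W[...,1]>.1)&(W[...,2]>.045)
Q=W[brass];print(Q.min(0),Q.max(0))
# line centre: dark columns
for u in (45,55):
    col=px[90:125,u].sum(1);W_=W[90:125,u];d=(col<150)&(np.abs(W_[:,2]-.0213)<.004);print(u,np.nonzero(d)[0]+90)
    vs=np.nonzero(d)[0]+90;print(pixz(im,u,vs.mean(),.0213,s))
E
```

```text
t41.48 [0.627  0.0917 0.0646] phi0.9 tilt24.94 F [-5.6 -0.1  7.3] w0.0155 q [-12.  40.  76.  26.  71. -23.]
[0.52127324 0.17820569 0.04710819] [0.52571229 0.18303443 0.04999826]
45 [106 107 108]
[0.4934147  0.18036888 0.0213    ]
55 [105 106 107 108]
[0.49953638 0.18081627 0.0213    ]
```

Request:
move_arm(
  targets=[0,0,0,0,0,0,0,0,0,0,0,0,0,0,0,0,0,0,0,0,0,0,0,0,0,-10,0,0,0,0],
  hand=0.3,
)

```text
time_s: 42.15
position: [0.627, 0.0876, 0.0722]
tool_rot: [[0.013, -0.008, 1.0], [-0.907, 0.422, 0.015], [-0.422, -0.907, -0.001]]
ft_force: [1.0, 0.2, -0.1]
grip_width: 0.0554
```

Request:
move_arm(
  targets=[0,-25,0,0,0,0,0,-35,0,0,0,0,0,-35,0,0,0,0,0,-25,0,0,0,0,0,-10,0,0,0,0],
)

```text
time_s: 42.78
position: [0.6285, 0.0319, 0.192]
tool_rot: [[0.014, -0.004, 1.0], [-0.907, 0.421, 0.014], [-0.421, -0.907, 0.003]]
ft_force: [0.7, 0.4, -0.6]
grip_width: 0.0555
```

```bash
python3 - <<'E'
from arc import *
st();p,R=plan([.50,.05,.225],-40,10);print("--");plan([.434,.0955,.13],-81,5,p0=p,R0=R)
E
```

```text
t42.77 [0.6285 0.0319 0.192 ] phi0.8 tilt24.88 F [ 0.7  0.4 -0.6] w0.0555 q [-17.  33.  67.  24.  88. -21.]
-3.2,-2.2,-12.8,0.015,0.07,-0.042 | -2.2,-2.5,-13,0.015,0.07,-0.042 | -1.2,-2.8,-13.1,0.015,0.07,-0.042 | -0.1,-3,-13.1,0.015,0.07,-0.042 | 0.9,-3.2,-13,0.015,0.07,-0.042
1.9,-3.3,-12.8,0.015,0.07,-0.042 | 3,-3.4,-12.6,0.015,0.07,-0.042 | 4,-3.4,-12.3,0.015,0.07,-0.042 | 5,-3.4,-11.9,0.015,0.07,-0.042 | 5.9,-3.4,-11.5,0.015,0.07,-0.042
--
1.5,19,-16,0,0.143,0 | 3.8,19,-15.6,0,0.143,0 | 6,19,-14.9,0,0.143,-0 | 8,19,-13.9,-0,0.143,0 | 9.9,19,-12.6,-0,0.143,0
```

Request:
move_arm(
  targets=[-3,-2,-13,0.015,0.07,-0.042,-2,-2.5,-13,0.015,0.07,-0.042,-1,-3,-13,0.015,0.07,-0.042,0,-3,-13,0.015,0.07,-0.042,1,-3,-13,0.015,0.07,-0.042],
)

```text
time_s: 43.4
position: [0.563, 0.0411, 0.2063]
tool_rot: [[-0.336, 0.033, 0.941], [-0.918, 0.214, -0.335], [-0.212, -0.976, -0.042]]
ft_force: [0.4, -0.2, 0.3]
grip_width: 0.0553
```

Request:
move_arm(
  targets=[2,-3.5,-13,0.015,0.07,-0.042,3,-3.5,-12.5,0.015,0.07,-0.042,4,-3.5,-12.5,0.015,0.07,-0.042,5,-3.5,-12,0.015,0.07,-0.042,6,-3.5,-11.5,0.015,0.07,-0.042],
)

```text
time_s: 44.02
position: [0.4984, 0.05, 0.2236]
tool_rot: [[-0.642, -0.007, 0.766], [-0.766, -0.003, -0.642], [0.007, -1.0, -0.003]]
ft_force: [-0.4, 0.6, -0.7]
grip_width: 0.0552
```

Request:
move_arm(
  targets=[0,0,0,0,0,0,0,0,0,0,0,0,0,0,0,0,0,0,0,0,0,0,0,0,0,0,0,0,0,0],
)

```text
time_s: 44.65
position: [0.4993, 0.0496, 0.2237]
tool_rot: [[-0.641, -0.006, 0.768], [-0.768, -0.002, -0.641], [0.005, -1.0, -0.003]]
ft_force: [-0.4, 0.4, 0.8]
grip_width: 0.055
```

```bash
python3 - <<'E'
from arc import *
st();s=env.observe();im=get_image("wrist");save(im,"w15.png",s=1.5);np.save("w15.npy",cloud(im,s))
plan([.434,.0955,.13],-81,5)
E
```

```text
t44.65 [0.4993 0.0496 0.2237] phi-39.8 tilt0.33 F [-0.4  0.4  0.8] w0.0550 q [-8. 18. 83. -0. 79. 32.]
1.2,18.8,-15.8,0,0.144,0.001 | 3.5,18.8,-15.5,0,0.144,0.001 | 5.7,18.8,-14.8,0,0.144,0.001 | 7.8,18.8,-13.9,0,0.144,0.001 | 9.7,18.8,-12.6,0,0.144,0.001
```

View pics/w15.png

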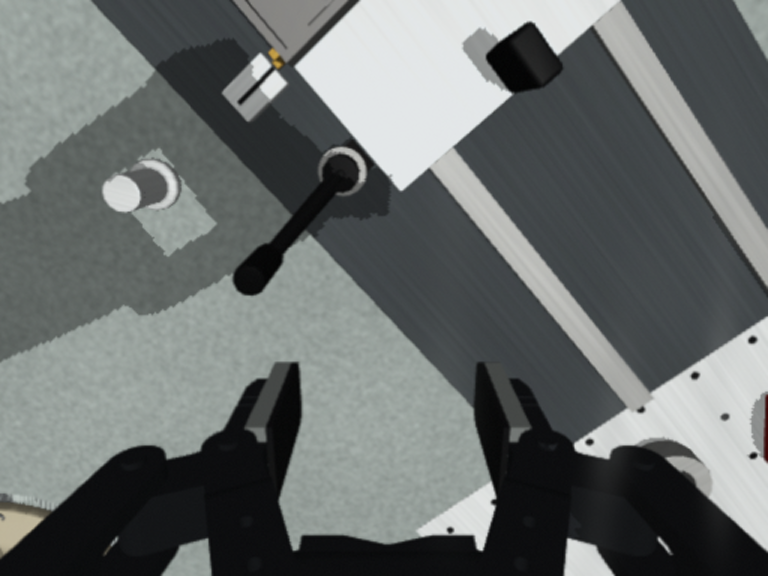

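```bash
python3 - <<'E'
from arc import *
s=env.observe();im=get_image("wrist");save(im,"w16.png",(140,20,210,85),10)
W=cloud(im,s);px=im["pixels"].astype(int)
b=(px[...,0]-px[...,2]>45)&(W[...,0]<.56)&(W[...,1]>.1)&(W[...,0]>.5)
v,u=np.nonzero(b);print(len(v),[(int(a),int(c),W[c,a].round(4).tolist()) for a,c in zip(u,v)][::2])
E
```

```text
71 [(181, 32, [0.5214, 0.1918, 0.0107]), (180, 33, [0.5201, 0.1916, 0.0112]), (182, 33, [0.525, 0.1817, 0.0497]), (179, 34, [0.5188, 0.1915, 0.0116]), (181, 34, [0.5238, 0.1818, 0.0494]), (183, 34, [0.525, 0.1807, 0.0493]), (179, 35, [0.5218, 0.1824, 0.0489]), (181, 35, [0.5232, 0.1812, 0.0495]), (183, 35, [0.5244, 0.1804, 0.0482]), (185, 35, [0.5257, 0.1794, 0.0477]), (180, 36, [0.5219, 0.1813, 0.0487]), (182, 36, [0.5235, 0.1798, 0.0509]), (184, 36, [0.5247, 0.1789, 0.0499]), (180, 37, [0.5214, 0.1807, 0.0492]), (182, 37, [0.5227, 0.1798, 0.0481]), (184, 37, [0.5239, 0.1788, 0.0478]), (181, 38, [0.5216, 0.1794, 0.0498]), (183, 38, [0.5228, 0.1788, 0.0479]), (185, 38, [0.524, 0.1778, 0.0472]), (183, 39, [0.5223, 0.178, 0.0488]), (182, 40, [0.5188, 0.1829, 0.026]), (184, 40, [0.522, 0.1779, 0.0441]), (186, 40, [0.5228, 0.1778, 0.0392]), (183, 41, [0.5189, 0.1818, 0.0255]), (185, 41, [0.5216, 0.1777, 0.0397]), (187, 41, [0.5223, 0.178, 0.0325]), (183, 42, [0.5183, 0.181, 0.0262]), (185, 42, [0.5199, 0.1795, 0.0278]), (187, 42, [0.5216, 0.1778, 0.0305]), (183, 43, [0.5178, 0.1803, 0.0268]), (185, 43, [0.5193, 0.179, 0.0275]), (187, 43, [0.5207, 0.1779, 0.0272]), (184, 44, [0.5179, 0.1792, 0.0265]), (186, 44, [0.5193, 0.1781, 0.0262]), (184, 45, [0.5175, 0.1782, 0.0283]), (186, 45, [0.5185, 0.1778, 0.0246])]
```

View pics/w16.png

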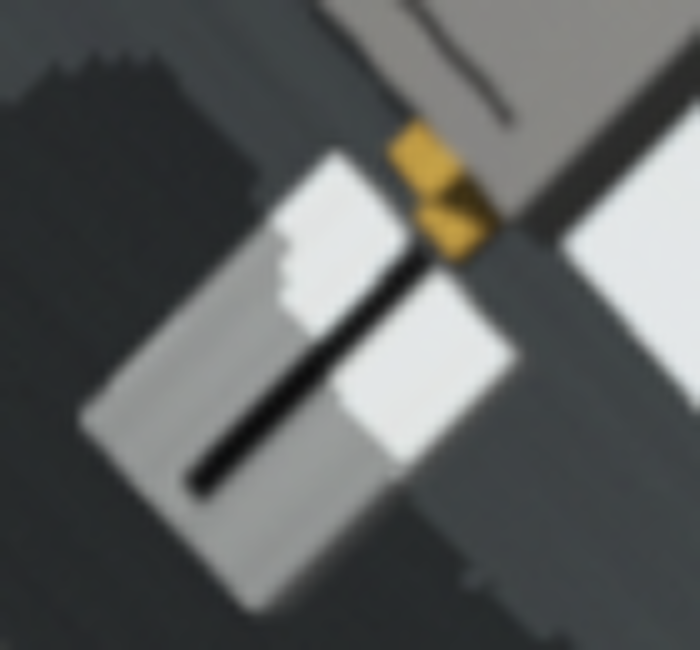

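The pointer tip's front edge has its middle at about (437,238). The line, extended, reaches (437,240), so the bed is on its mark. Next I clamp the lever.

Request:
move_arm(
  targets=[1,19,-16,0,0.144,0,3.5,19,-15.5,0,0.144,0,5.5,19,-15,0,0.144,0,8,19,-14,0,0.144,0,9.5,19,-12.5,0,0.144,0],
)

```text
time_s: 45.38
position: [0.4335, 0.0963, 0.1286]
tool_rot: [[-0.989, -0.005, 0.15], [-0.15, -0.002, -0.989], [0.005, -1.0, 0.001]]
ft_force: [0.6, -0.4, 0.2]
grip_width: 0.0552
```

Request:
move_arm(
  targets=[0,0,0,0,0,0,0,0,0,0,0,0,0,0,0,0,0,0,0,0,0,0,0,0,0,0,0,0,0,0],
)

```text
time_s: 46.0
position: [0.4341, 0.0959, 0.1293]
tool_rot: [[-0.988, -0.005, 0.155], [-0.155, -0.002, -0.988], [0.005, -1.0, 0.001]]
ft_force: [-0.2, 0.1, -0.3]
grip_width: 0.0556
```

```bash
python3 - <<'E'
from arc import *
st();s=env.observe();im=get_image("wrist");save(im,"w17.png",s=1.5);W=cloud(im,s)
m=(np.abs(W[...,2]-.0868)<.003)&(W[...,0]>.4)&(W[...,0]<.47)&(W[...,1]>.06)&(W[...,1]<.13);Q=W[m];print(len(Q),Q.mean(0),Q.min(0),Q.max(0))
plan([.4335,.0960,.063],-81,5)
E
```

```text
t46.00 [0.4341 0.0959 0.1293] phi-81.1 tilt0.30 F [-0.2  0.1 -0.3] w0.0556 q [ -3.  19. 100.  -0.  61.  78.]
764 [0.43321196 0.09545029 0.08638707] [0.42317919 0.08548907 0.0838112 ] [0.44205213 0.10484307 0.08875483]
0,13.2,-0,-0,-0,0.001 | 0,13.2,-0,-0,-0,0.001 | 0.1,13.2,-0,-0,-0,0.001 | 0.1,13.2,-0,-0,-0,0.001 | 0.1,13.2,-0,-0,-0,0.001
```

View pics/w17.png

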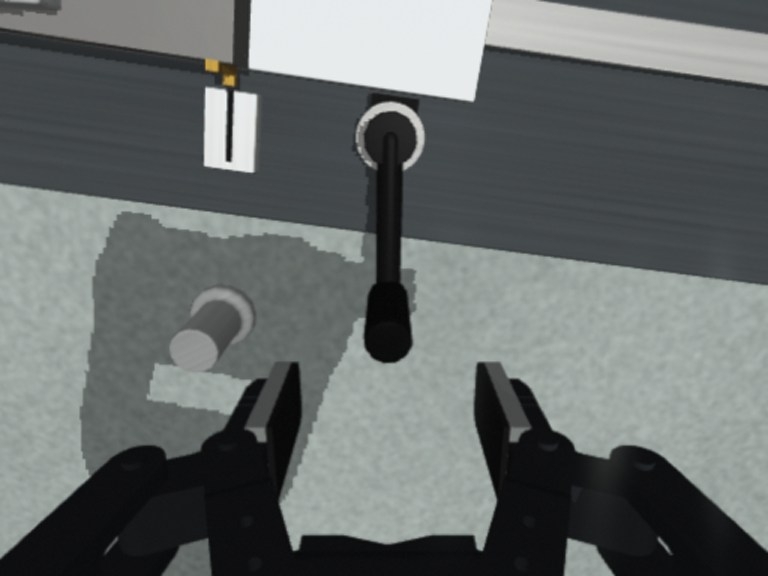

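Request:
move_arm(
  targets=[0,18,0,0,0,0,0,18,0,0,0,0,0,16,0,0,0,0,0,10,0,0,0,0,0,4,0,0,0,0],
)

```text
time_s: 46.68
position: [0.4335, 0.0959, 0.0628]
tool_rot: [[-0.988, -0.006, 0.155], [-0.155, -0.002, -0.988], [0.006, -1.0, 0.001]]
ft_force: [-0.5, 0.4, -0.8]
grip_width: 0.0555
```

Request:
move_arm(
  targets=[0,0,0,0,0,0,0,0,0,0,0,0,0,0,0,0,0,0,0,0,0,0,0,0,0,0,0,0,0,0],
  hand=-1,
  squeeze=50,
)

```text
time_s: 47.3
position: [0.4338, 0.0957, 0.0636]
tool_rot: [[-0.988, -0.004, 0.155], [-0.155, -0.002, -0.988], [0.005, -1.0, 0.001]]
ft_force: [-0.7, -2.0, 6.3]
grip_width: 0.0188
```

```bash
python3 - <<'E'
from arc import *
st();arc((.508,.107),1.08,0,15,np.arctan2(-.071,-.0262),-19,z=None)
E
```

```text
t47.30 [0.4338 0.0957 0.0636] phi-81.1 tilt0.27 F [-0.7 -2.   6.3] w0.0188 q [ -3.  25. 105.  -0.  50.  78.]
0.4,0,4.4,-0.001,-0.076,0.005 | -0.1,0,5.4,0,-0.072,0 | -0.1,0,5.4,0,-0.072,0 | -0.1,0,5.4,0,-0.072,0 | -0.1,0,5.4,0,-0.072,0
-0.1,0,5.4,0,-0.072,0 | -0.1,0,5.4,0,-0.072,0 | -0.1,0,5.4,0,-0.072,0 | -0.1,0,5.4,0,-0.072,0 | -0.1,0,5.4,0,-0.072,0
-0.1,0,5.4,0,-0.072,0 | -0.1,0,5.4,0,-0.072,0 | -0.1,0,5.4,0,-0.072,0 | -0.1,0,5.4,0,-0.072,0 | -0.1,0,5.4,0,-0.072,0
```

Request:
move_arm(
  targets=[0,0,5.4,0,-0.072,0,-0.2,0,5.4,0,-0.072,0,-0.2,0,5.4,0,-0.072,0,-0.2,0,5.4,0,-0.072,0,-0.2,0,5.4,0,-0.072,0],
)

```text
time_s: 47.92
position: [0.4422, 0.0707, 0.0636]
tool_rot: [[-0.869, -0.005, 0.495], [-0.495, -0.001, -0.869], [0.005, -1.0, -0.001]]
ft_force: [-2.5, 4.2, 6.9]
grip_width: 0.0183
```

Request:
move_arm(
  targets=[-0.2,0,5.4,0,-0.072,0,-0.2,0,5.4,0,-0.072,0,-0.2,0,5.4,0,-0.072,0,-0.2,0,5.4,0,-0.072,0,-0.2,0,5.4,0,-0.072,0],
)

```text
time_s: 48.55
position: [0.459, 0.0501, 0.0635]
tool_rot: [[-0.638, -0.006, 0.77], [-0.77, -0.001, -0.638], [0.005, -1.0, -0.004]]
ft_force: [-3.7, 1.6, 9.2]
grip_width: 0.0182
```

```bash
python3 - <<'E'
from arc import *
st();s=env.observe()["position"];v=np.array(s[:2])-[.508,.107];th=np.arctan2(-.071,-.0262)-np.arctan2(v[1],v[0]);print(np.linalg.norm(v),th)
arc((.508,.107),th,-0.02,5,np.arctan2(-.071,-.0262),-19,z=None)
E
```

```text
t48.55 [0.459  0.0501 0.0635] phi-39.7 tilt0.35 F [-3.7  1.6  9.2] w0.0182 q [ -8.  26. 102.  -0.  52.  31.]
0.0750347934239398 0.3575773449892081
0.4,-0,5.7,0.004,-0.079,0.005 | -0.1,0,5.7,0,-0.076,0 | -0.1,0,5.7,0,-0.076,0 | -0.1,0,5.7,0,-0.076,0 | -0.1,0,5.7,0,-0.076,0
```

Request:
move_arm(
  targets=[0.2,0,5.4,0,-0.072,0,-0.2,0,5.4,0,-0.072,0,-0.2,0,5.4,0,-0.072,0,-0.2,0,5.4,0,-0.072,0,-0.2,0,4.5,0,-0.06,0],
)

```text
time_s: 49.18
position: [0.4812, 0.0374, 0.0635]
tool_rot: [[-0.338, -0.006, 0.941], [-0.941, -0.001, -0.338], [0.003, -1.0, -0.006]]
ft_force: [-6.5, 5.0, 9.9]
grip_width: 0.0186
```

Request:
move_arm(
  targets=[0,0,1,0,0,0,0,0,0,0,0,0,0,0,0,0,0,0,0,0,0,0,0,0,0,0,0,0,0,0],
)

```text
time_s: 49.8
position: [0.4818, 0.0372, 0.0635]
tool_rot: [[-0.339, -0.007, 0.941], [-0.941, -0.001, -0.339], [0.003, -1.0, -0.006]]
ft_force: [-6.7, 4.7, 10.1]
grip_width: 0.0188
```

```bash
python3 - <<'E'
from arc import *
st();s=env.observe()["position"];v=np.array(s[:2])-[.508,.107];th=np.arctan2(-.071,-.0262)-np.arctan2(v[1],v[0]);print(np.linalg.norm(v),th)
E
```

```text
t49.80 [0.4818 0.0372 0.0635] phi-19.8 tilt0.39 F [-6.7  4.7 10.1] w0.0188 q [-10.  28.  99.  -0.  54.  10.]
0.07459816882648679 0.0057191528976177075
```

Request:
move_arm(
  targets=[0,0,1,0,0,0,0,0,1,0,0,0,0,0,0.5,0,0,0,0,0,0,0,0,0,0,0,0,0,0,0],
)

```text
time_s: 50.42
position: [0.4824, 0.0366, 0.0633]
tool_rot: [[-0.34, -0.011, 0.94], [-0.94, -0.0, -0.34], [0.004, -1.0, -0.01]]
ft_force: [-13.4, 3.9, 16.0]
grip_width: 0.0185
```

```bash
python3 - <<'E'
from arc import *
st();s=env.observe()["position"];v=np.array(s[:2])-[.508,.107];th=np.arctan2(-.071,-.0262)-np.arctan2(v[1],v[0]);print(np.linalg.norm(v),th)
E
```

```text
t50.42 [0.4824 0.0366 0.0633] phi-19.9 tilt0.62 F [-13.4   3.9  16. ] w0.0185 q [-10.  28.  99.  -0.  54.  10.]
0.07490710592210892 -0.004514687141852436
```

The lever is against its clamped stop: the force rose to 14 N and the angle is about 0. I release it and check.

Request:
move_arm(
  targets=[0,0,0,0,0,0,0,0,0,0,0,0,0,0,0,0,0,0,0,-10,0,0,0,0,0,-25,0,0,0,0],
  hand=0.2,
)

```text
time_s: 51.05
position: [0.4849, 0.0356, 0.0981]
tool_rot: [[-0.34, -0.007, 0.94], [-0.94, -0.001, -0.341], [0.004, -1.0, -0.006]]
ft_force: [0.6, -0.4, 0.0]
grip_width: 0.0515
```

Request:
move_arm(
  targets=[0,-35,0,0,0,0,0,-40,0,0,0,0,0,-40,0,0,0,0,0,-25,0,0,0,0,0,-10,0,0,0,0],
)

```text
time_s: 51.68
position: [0.4863, 0.0358, 0.2496]
tool_rot: [[-0.34, -0.003, 0.94], [-0.94, -0.002, -0.34], [0.003, -1.0, -0.002]]
ft_force: [0.1, -0.1, -0.0]
grip_width: 0.0514
```

Request:
move_arm(
  targets=[0,0,0,0,0,0,0,0,0,0,0,0,0,0,0,0,0,0,0,0,0,0,0,0,0,0,0,0,0,0],
)

```text
time_s: 52.3
position: [0.486, 0.0359, 0.2477]
tool_rot: [[-0.34, -0.006, 0.94], [-0.94, -0.002, -0.34], [0.004, -1.0, -0.005]]
ft_force: [0.3, 0.1, -0.2]
grip_width: 0.0515
```

```bash
python3 - <<'E'
from arc import *
st();s=env.observe();im=get_image("wrist");save(im,"w18.png",s=1.5);W=cloud(im,s)
m=(np.abs(W[...,2]-.0868)<.003)&(W[...,0]>.45)&(W[...,0]<.51)&(W[...,1]>.0)&(W[...,1]<.08);Q=W[m];print(len(Q),Q.mean(0),Q.min(0),Q.max(0))
t=get_image("top");T=cloud(t);save(t,"t9.png",(105,120,355,250),3.2)
b=(T[...,2]>.32)&(T[...,1]>.15)&(T[...,1]<.4)&(T[...,0]>.55)&(T[...,0]<.8);Q=T[b];print(len(Q),np.percentile(Q,[2,50,98],axis=0).round(4))
E
```

```text
t52.30 [0.486  0.0359 0.2477] phi-19.9 tilt0.34 F [ 0.3  0.1 -0.2] w0.0515 q [-10.  15.  83.  -0.  82.  10.]
324 [0.48269364 0.03563159 0.08648975] [0.47315339 0.02589002 0.08380119] [0.49217523 0.04483331 0.08902149]
461 [[0.6249 0.1939 0.3387]
 [0.6304 0.2602 0.3467]
 [0.6392 0.3291 0.3498]]
```

View pics/w18.png

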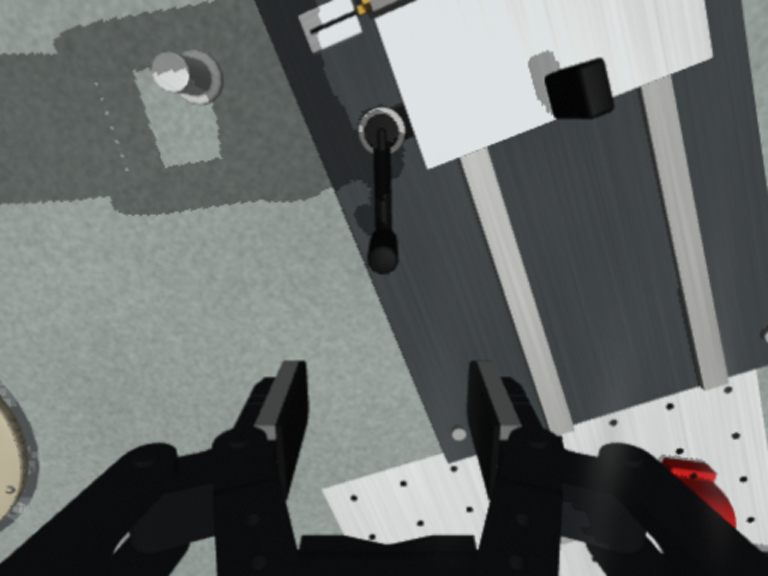

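View pics/t9.png

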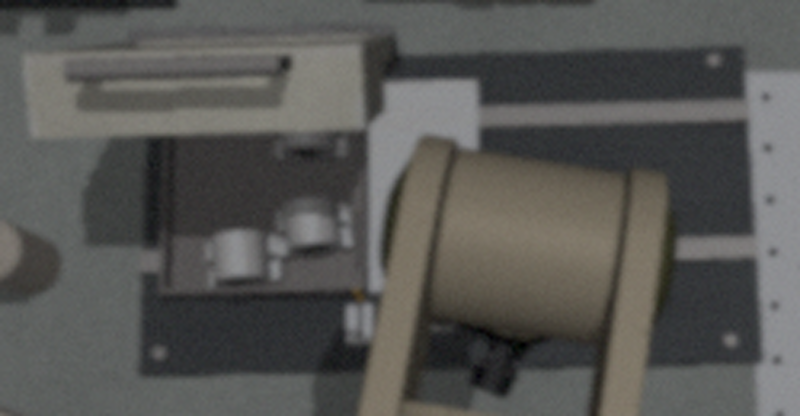

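The lever is back at its starting clamped position, with the knob at (.4827,.0356), and the pointer is on the line. For the hood, the bar's middle is near (.633,.262,.342), and I approach it from above.

```bash
python3 - <<'E'
from arc import *
p,R=plan([.50,.13,.43],1.1,5);print("--");plan([.632,.261,.42],1.1,5,p0=p,R0=R)
E
```

```text
-18.5,-36.5,-4,0.001,-0.073,0.001 | -18.8,-36.5,-2.5,0.001,-0.073,0.001 | -18.9,-36.5,-1.1,0.001,-0.073,0.001 | -19,-36.5,0.3,0.001,-0.073,0.001 | -18.9,-36.4,1.7,0.001,-0.073,0.001
--
-25.7,2,26.9,-0,-0,0 | -25.7,2,26.9,0,0,0 | -25.7,2,26.9,0,0,0 | -25.7,2,26.9,0,0,0 | -25.7,2,26.9,0,0,0
```

Request:
move_arm(
  targets=[-18.5,-36.5,-4,0.001,-0.073,0.001,-19,-36.5,-2.5,0.001,-0.073,0.001,-19,-36.5,-1,0.001,-0.073,0.001,-19,-36.5,0.5,0.001,-0.073,0.001,-19,-36.5,1.5,0.001,-0.073,0.001],
  hand=0.2,
)

```text
time_s: 53.02
position: [0.5, 0.1307, 0.4316]
tool_rot: [[0.02, 0.001, 1.0], [-1.0, 0.002, 0.02], [-0.002, -1.0, 0.001]]
ft_force: [1.3, 0.7, -0.5]
grip_width: 0.0513
```

Request:
move_arm(
  targets=[-25.5,2,27,0,0,0,-25.5,2,27,0,0,0,-25.5,2,27,0,0,0,-25.5,2,27,0,0,0,-25.5,2,27,0,0,0],
)

```text
time_s: 53.65
position: [0.6335, 0.2608, 0.4206]
tool_rot: [[0.018, 0.0, 1.0], [-1.0, 0.002, 0.018], [-0.002, -1.0, 0.0]]
ft_force: [0.6, 0.2, 0.6]
grip_width: 0.051
```

Request:
move_arm(
  targets=[0,0,0,0,0,0,0,0,0,0,0,0,0,0,0,0,0,0,0,0,0,0,0,0,0,0,0,0,0,0],
)

```text
time_s: 54.28
position: [0.6326, 0.2597, 0.4212]
tool_rot: [[0.017, 0.001, 1.0], [-1.0, 0.002, 0.017], [-0.002, -1.0, 0.001]]
ft_force: [0.2, 0.6, -0.2]
grip_width: 0.0513
```

```bash
python3 - <<'E'
from arc import *
st();s=env.observe();im=get_image("wrist");save(im,"w19.png",s=1.5);W=cloud(im,s)
m=(W[...,2]>.325)&(W[...,2]<.36)&(W[...,1]>.17)&(W[...,1]<.36)&(W[...,0]>.6)&(W[...,0]<.67);Q=W[m];print(len(Q),np.percentile(Q,[1,50,99],axis=0).round(4))
k=Q[Q[:,2]>.345];print(k.mean(0) if len(k) else None)
sc=get_image("scene");save(sc,"s8.png",(180,40,380,240),3.5)
E
```

```text
t54.27 [0.6326 0.2597 0.4212] phi1.0 tilt0.15 F [ 0.2  0.6 -0.2] w0.0513 q [ 12.  37.  18.   0. 124.  11.]
4099 [[0.6256 0.1958 0.3277]
 [0.6331 0.2745 0.3457]
 [0.6426 0.3331 0.3479]]
[0.63289259 0.27006682 0.34631477]
```

View pics/w19.png

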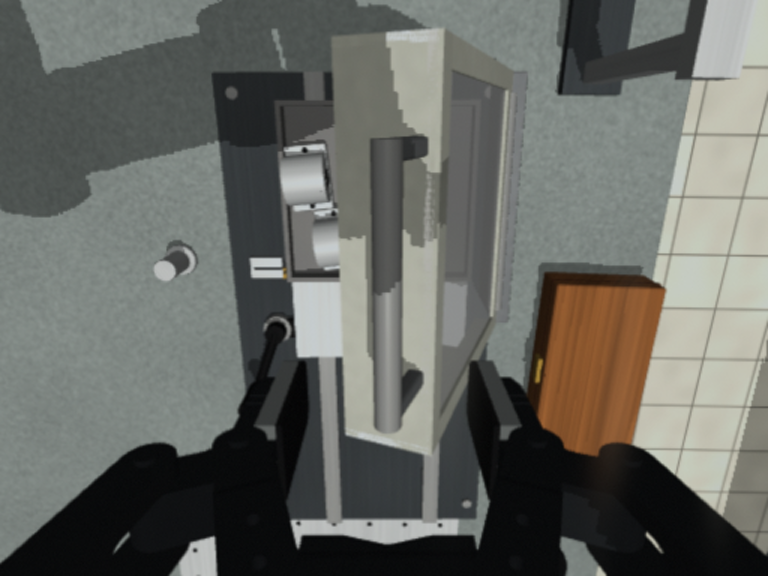

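View pics/s8.png

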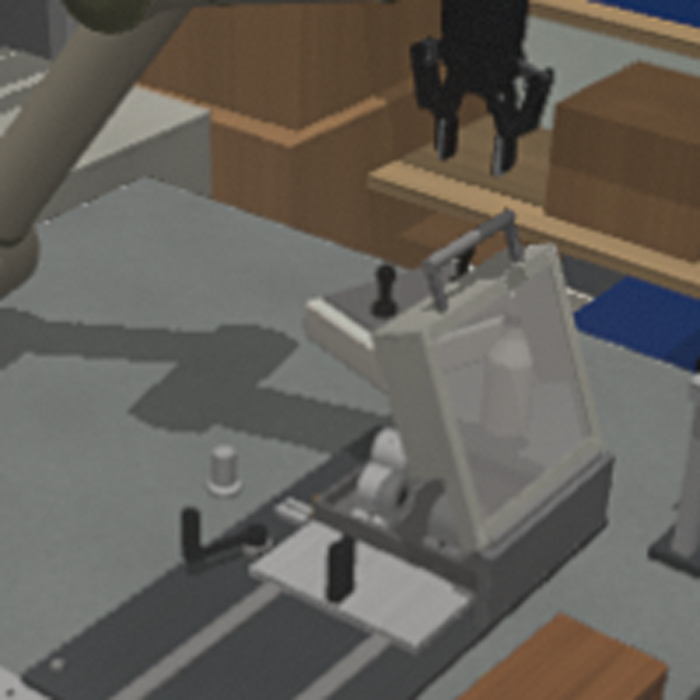

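Request:
move_arm(
  targets=[-0.5,25,0.2,0,0,0,-0.5,25,0.2,0,0,0,-0.5,20,0.2,0,0,0,-0.5,13,0.2,0,0,0,0,7,0,0,0,0],
)

```text
time_s: 55.0
position: [0.6336, 0.2622, 0.33]
tool_rot: [[0.018, -0.001, 1.0], [-1.0, 0.002, 0.018], [-0.002, -1.0, -0.001]]
ft_force: [0.5, -1.2, 0.4]
grip_width: 0.051
```

Request:
move_arm(
  targets=[0,0,0,0,0,0,0,0,0,0,0,0,0,0,0,0,0,0,0,0,0,0,0,0,0,0,0,0,0,0],
  hand=-1,
  squeeze=60,
)

```text
time_s: 55.62
position: [0.6333, 0.2622, 0.3317]
tool_rot: [[0.018, 0.001, 1.0], [-1.0, 0.002, 0.018], [-0.002, -1.0, 0.001]]
ft_force: [-5.6, -1.8, 5.3]
grip_width: 0.0123
```

```bash
cat > hood.py <<'E'
from plan import *
def hood(t0,t1,n,hx=.7394,hz=.098,dz=-.011,y0=None,corr=True):
    s=env.observe();p0=np.array(s["position"]);R0=np.array(s["tool_rot"]);pp=p0.copy();out=[]
    b=lambda t:np.array([hx-.265*np.cos(t)-.008*np.sin(t),0,hz+.265*np.sin(t)-.008*np.cos(t)])
    prev=b(t0)
    for i in range(1,n+1):
        t=t0+(t1-t0)*i/n;q=b(t);d=q-prev;d[1]=d[0]*.0195;out.append(R0.T@d*1000);prev=q
    print("model TCP start",b(t0)+[0,0,dz],"end",b(t1)+[0,0,dz],"now",p0.round(4))
    for i in range(0,n,5): print(" | ".join("%.1f,%.1f,%.1f"%tuple(o) for o in out[i:i+5]))
E
python3 - <<'E'
from hood import *
st();hood(1.19,.89,10)
E
```

```text
t55.62 [0.6333 0.2622 0.3317] phi1.0 tilt0.15 F [-5.6 -1.8  5.3] w0.0123 q [ 13.  35.  37.   0. 108.  12.]
model TCP start [0.63348318 0.         0.3300445 ] end [0.56638924 0.         0.28788872] now [0.6333 0.2622 0.3317]
0.0,3.3,-7.2 | 0.0,3.5,-7.1 | 0.0,3.7,-7.0 | 0.0,3.9,-6.9 | 0.0,4.1,-6.8
0.0,4.3,-6.7 | 0.0,4.5,-6.5 | 0.0,4.7,-6.4 | 0.0,4.9,-6.3 | 0.0,5.1,-6.1
```

The bar is gripped; the 12.3 mm reading fits a 14 mm bar, since earlier readings ran about 1 mm low. I lower it along the arc.

Request:
move_arm(
  targets=[0,3.3,-7.2,0,0,0,0,3.5,-7.1,0,0,0,0,3.7,-7,0,0,0,0,3.9,-6.9,0,0,0,0,4.1,-6.8,0,0,0],
)

```text
time_s: 56.25
position: [0.5993, 0.2615, 0.3132]
tool_rot: [[0.017, 0.005, 1.0], [-1.0, 0.003, 0.017], [-0.003, -1.0, 0.005]]
ft_force: [2.6, 0.6, 1.4]
grip_width: 0.0119
```

Request:
move_arm(
  targets=[0,4.3,-6.7,0,0,0,0,4.5,-6.5,0,0,0,0,4.7,-6.4,0,0,0,0,4.9,-6.3,0,0,0,0,5.1,-6.1,0,0,0],
)

```text
time_s: 56.88
position: [0.5662, 0.2609, 0.2881]
tool_rot: [[0.017, -0.0, 1.0], [-1.0, 0.002, 0.017], [-0.002, -1.0, -0.0]]
ft_force: [-1.1, -3.6, 3.2]
grip_width: 0.012
```

```bash
python3 - <<'E'
from hood import *
st();hood(.89,.59,10)
sc=get_image("scene");save(sc,"s9.png",(180,40,380,240),3.5)
E
```

```text
t56.88 [0.5662 0.2609 0.2881] phi1.0 tilt0.10 F [-1.1 -3.6  3.2] w0.0120 q [14. 28. 56.  0. 96. 13.]
model TCP start [0.56638924 0.         0.28788872] end [0.51474983 0.         0.22778815] now [0.5662 0.2609 0.2881]
0.0,5.3,-5.9 | 0.0,5.5,-5.8 | 0.0,5.6,-5.6 | 0.0,5.8,-5.4 | 0.0,6.0,-5.3
0.0,6.1,-5.1 | 0.0,6.3,-4.9 | 0.0,6.4,-4.7 | 0.0,6.5,-4.5 | 0.0,6.7,-4.3
```

View pics/s9.png

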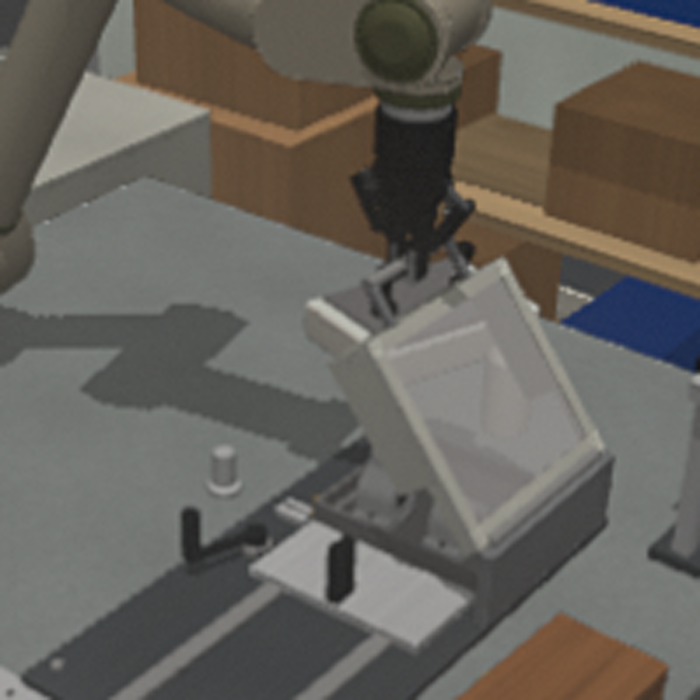

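The hood follows the gripper and the model holds to within 1 mm. I continue.

Request:
move_arm(
  targets=[0,5.3,-5.9,0,0,0,0,5.5,-5.8,0,0,0,0,5.6,-5.6,0,0,0,0,5.8,-5.4,0,0,0,0,6,-5.3,0,0,0],
)

```text
time_s: 57.55
position: [0.5383, 0.2604, 0.2595]
tool_rot: [[0.017, -0.0, 1.0], [-1.0, 0.001, 0.017], [-0.001, -1.0, -0.0]]
ft_force: [0.7, -4.7, -0.1]
grip_width: 0.0118
```

Request:
move_arm(
  targets=[0,6.1,-5.1,0,0,0,0,6.3,-4.9,0,0,0,0,6.4,-4.7,0,0,0,0,6.5,-4.5,0,0,0,0,6.7,-4.3,0,0,0],
)

```text
time_s: 58.18
position: [0.5145, 0.26, 0.2275]
tool_rot: [[0.017, -0.001, 1.0], [-1.0, 0.001, 0.017], [-0.001, -1.0, -0.001]]
ft_force: [-1.0, -5.8, 0.2]
grip_width: 0.0117
```

```bash
python3 - <<'E'
from hood import *
st();hood(.59,.29,10);hood(.29,.04,10);hood(.04,0,5)
E
```

```text
t58.17 [0.5145 0.26   0.2275] phi1.0 tilt0.10 F [-1.  -5.8  0.2] w0.0117 q [15. 25. 71.  0. 84. 14.]
model TCP start [0.51474983 0.         0.22778815] end [0.48317776 0.         0.15511139] now [0.5145 0.26   0.2275]
0.0,6.8,-4.1 | 0.0,6.9,-3.9 | 0.0,7.0,-3.7 | 0.0,7.1,-3.5 | 0.0,7.3,-3.3
0.0,7.3,-3.1 | 0.0,7.4,-2.8 | 0.0,7.5,-2.6 | 0.0,7.6,-2.4 | 0.0,7.7,-2.1
model TCP start [0.48317776 0.         0.15511139] end [0.47429206 0.         0.08960357] now [0.5145 0.26   0.2275]
0.0,6.4,-1.6 | 0.0,6.5,-1.5 | 0.0,6.5,-1.3 | 0.0,6.5,-1.1 | 0.0,6.6,-1.0
0.0,6.6,-0.8 | 0.0,6.6,-0.6 | 0.0,6.6,-0.5 | 0.0,6.6,-0.3 | 0.0,6.6,-0.1
model TCP start [0.47429206 0.         0.08960357] end [0.4744 0.     0.079 ] now [0.5145 0.26   0.2275]
0.0,2.1,-0.0 | 0.0,2.1,0.0 | 0.0,2.1,0.0 | 0.0,2.1,0.0 | 0.0,2.1,0.1
```

Request:
move_arm(
  targets=[0.2,6.8,-4.1,0,0,0,0.2,6.9,-3.9,0,0,0,0.2,7,-3.7,0,0,0,0.2,7.1,-3.5,0,0,0,0.2,7.2,-3.3,0,0,0],
)

```text
time_s: 58.8
position: [0.4965, 0.2596, 0.1929]
tool_rot: [[0.018, 0.0, 1.0], [-1.0, 0.003, 0.018], [-0.003, -1.0, 0.0]]
ft_force: [-0.1, 2.7, -0.2]
grip_width: 0.0117
```

Request:
move_arm(
  targets=[0,7.3,-3.1,0,0,0,0,7.4,-2.8,0,0,0,0,7.5,-2.6,0,0,0,0,7.6,-2.4,0,0,0,0,7.6,-2.1,0,0,0],
)

```text
time_s: 59.42
position: [0.483, 0.2591, 0.1554]
tool_rot: [[0.018, -0.001, 1.0], [-1.0, 0.002, 0.018], [-0.002, -1.0, -0.001]]
ft_force: [-4.9, 3.2, 0.8]
grip_width: 0.0119
```

Request:
move_arm(
  targets=[0,6.4,-1.6,0,0,0,0,6.5,-1.5,0,0,0,0,6.5,-1.3,0,0,0,0,6.5,-1.1,0,0,0,0,6.6,-1,0,0,0],
)

```text
time_s: 60.05
position: [0.4763, 0.259, 0.1227]
tool_rot: [[0.018, -0.002, 1.0], [-1.0, 0.002, 0.018], [-0.002, -1.0, -0.002]]
ft_force: [-5.9, 2.9, -0.4]
grip_width: 0.0119
```

```bash
python3 - <<'E'
from hood import *
st()
E
```

```text
t60.05 [0.4763 0.259  0.1227] phi1.0 tilt0.17 F [-5.9  2.9 -0.4] w0.0119 q [16. 28. 86.  0. 67. 15.]
```

Request:
move_arm(
  targets=[0,5.5,-0.9,0,0,0,0,5.5,-0.8,0,0,0,0,5.5,-0.6,0,0,0,0,5.5,-0.4,0,0,0,0,5,-0.3,0,0,0],
)

```text
time_s: 60.68
position: [0.4738, 0.259, 0.0959]
tool_rot: [[0.018, -0.001, 1.0], [-1.0, 0.002, 0.018], [-0.002, -1.0, -0.001]]
ft_force: [-3.8, 2.6, -0.9]
grip_width: 0.012
```

Request:
move_arm(
  targets=[0,3,-0.2,0,0,0,0,3,0,0,0,0,0,3,0,0,0,0,0,2.5,0,0,0,0,0,2,0,0,0,0],
)

```text
time_s: 61.3
position: [0.4734, 0.2589, 0.0823]
tool_rot: [[0.018, -0.001, 1.0], [-1.0, 0.002, 0.018], [-0.002, -1.0, -0.001]]
ft_force: [-4.4, 2.8, -1.7]
grip_width: 0.0119
```

```bash
python3 - <<'E'
from hood import *
st()
E
```

```text
t61.30 [0.4734 0.2589 0.0823] phi1.0 tilt0.14 F [-4.4  2.8 -1.7] w0.0119 q [16. 30. 89.  0. 61. 15.]
```

Request:
move_arm(
  targets=[0,1,0,0,0,0,0,1,0,0,0,0,0,1,0,0,0,0,0,0.5,0,0,0,0,0,0.5,0,0,0,0],
)

```text
time_s: 61.92
position: [0.4735, 0.259, 0.0785]
tool_rot: [[0.018, -0.001, 1.0], [-1.0, 0.002, 0.018], [-0.002, -1.0, -0.001]]
ft_force: [-4.6, 3.0, -0.7]
grip_width: 0.0122
```

Request:
move_arm(
  targets=[0,1,0,0,0,0,0,1,0,0,0,0,0,0,0,0,0,0,0,0,0,0,0,0,0,0,0,0,0,0],
)

```text
time_s: 62.55
position: [0.4735, 0.259, 0.0764]
tool_rot: [[0.018, -0.001, 1.0], [-1.0, 0.002, 0.018], [-0.002, -1.0, -0.001]]
ft_force: [-4.1, 3.4, -2.1]
grip_width: 0.0122
```

Request:
move_arm(
  targets=[0,1,0,0,0,0,0,1,0,0,0,0,0,1,0,0,0,0,0,0,0,0,0,0,0,0,0,0,0,0],
)

```text
time_s: 63.18
position: [0.4735, 0.259, 0.0742]
tool_rot: [[0.018, -0.001, 1.0], [-1.0, 0.002, 0.018], [-0.002, -1.0, -0.001]]
ft_force: [-6.5, 2.7, 6.4]
grip_width: 0.012
```

```bash
python3 - <<'E'
from hood import *
st();sc=get_image("scene");save(sc,"s10.png",(180,70,380,250),4);im=get_image("wrist");save(im,"w20.png",s=1.5)
E
```

```text
t63.17 [0.4735 0.259  0.0742] phi1.0 tilt0.13 F [-6.5  2.7  6.4] w0.0120 q [16. 31. 89.  0. 60. 15.]
```

View pics/s10.png

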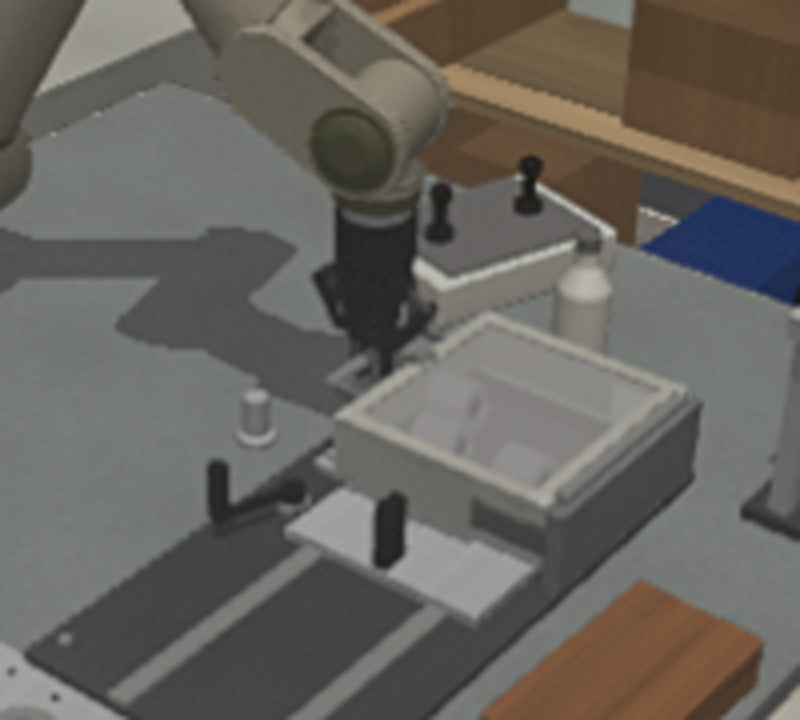

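View pics/w20.png

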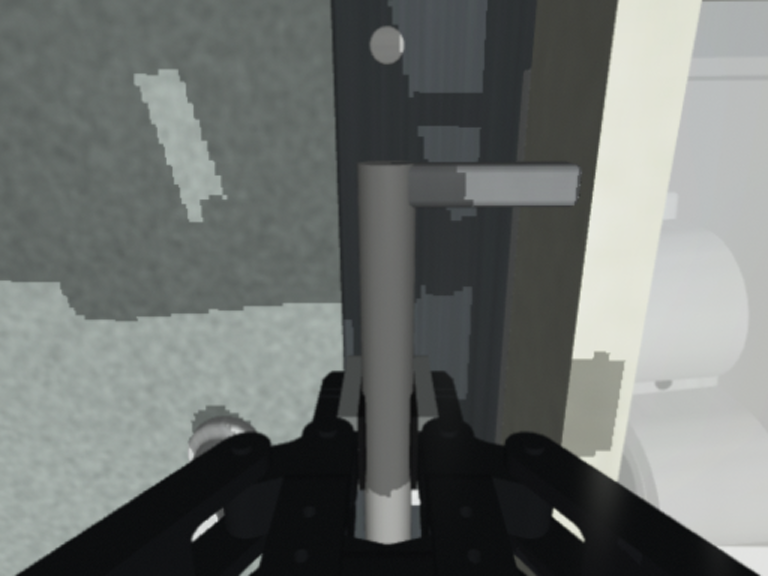

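Request:
move_arm(
  targets=[0,1,0,0,0,0,0,1,0,0,0,0,0,0,0,0,0,0,0,0,0,0,0,0,0,0,0,0,0,0],
)

```text
time_s: 63.9
position: [0.4736, 0.259, 0.0741]
tool_rot: [[0.018, 0.001, 1.0], [-1.0, 0.002, 0.018], [-0.002, -1.0, 0.001]]
ft_force: [-12.5, -0.9, 24.8]
grip_width: 0.0118
```

```bash
python3 - <<'E'
from hood import *
st();s=env.observe();im=get_image("wrist");W=cloud(im,s)
for x,y in [(385,250),(388,300),(640,60),(600,250),(615,150)]: print((x,y),W[int(y/1.5),int(x/1.5)].round(4))
E
```

```text
t63.90 [0.4736 0.259  0.0741] phi1.0 tilt0.14 F [-12.5  -0.9  24.8] w0.0118 q [16. 31. 90.  0. 59. 15.]
(385, 250) [0.4722 0.3111 0.0953]
(388, 300) [0.4732 0.2985 0.0957]
(640, 60) [0.5229 0.352  0.0993]
(600, 250) [0.5212 0.3129 0.0993]
(615, 150) [0.5212 0.3346 0.0989]
```

It is at a hard stop: z did not change while the force rose to 25 N. The bar axis is at about 0.09 m, so the hood is shut. I ease off, open and withdraw.

Request:
move_arm(
  targets=[0,-1,0,0,0,0,0,-1,0,0,0,0,0,0,0,0,0,0,0,0,0,0,0,0,0,0,0,0,0,0],
)

```text
time_s: 64.58
position: [0.4735, 0.259, 0.0742]
tool_rot: [[0.018, -0.001, 1.0], [-1.0, 0.002, 0.018], [-0.002, -1.0, -0.001]]
ft_force: [-6.3, 2.6, 5.2]
grip_width: 0.0121
```

Request:
move_arm(
  targets=[0,0,0,0,0,0,0,0,0,0,0,0,0,0,0,0,0,0,0,0,0,0,0,0,0,0,0,0,0,0],
  hand=-0.2,
)

```text
time_s: 65.2
position: [0.4742, 0.2589, 0.074]
tool_rot: [[0.018, 0.0, 1.0], [-1.0, 0.002, 0.018], [-0.002, -1.0, 0.0]]
ft_force: [0.2, 0.3, -0.4]
grip_width: 0.0341
```

Request:
move_arm(
  targets=[0,-5,0,0,0,0,0,-10,0,0,0,0,0,-20,0,0,0,0,0,-25,0,0,0,0,0,-25,0,0,0,0],
)

```text
time_s: 65.82
position: [0.4741, 0.2588, 0.1606]
tool_rot: [[0.018, 0.001, 1.0], [-1.0, 0.002, 0.018], [-0.002, -1.0, 0.001]]
ft_force: [-0.3, -0.3, -0.2]
grip_width: 0.0344
```

Request:
move_arm(
  targets=[0,-30,-20,0,0,0,0,-30,-25,0,0,0,0,-30,-25,0,0,0,0,-20,-25,0,0,0,0,-10,-10,0,0,0],
)

```text
time_s: 66.45
position: [0.3682, 0.2567, 0.2807]
tool_rot: [[0.018, 0.003, 1.0], [-1.0, 0.003, 0.018], [-0.003, -1.0, 0.003]]
ft_force: [-0.0, 0.1, -0.7]
grip_width: 0.0341
```

Request:
move_arm(
  targets=[0,0,0,0,0,0,0,0,0,0,0,0,0,0,0,0,0,0,0,0,0,0,0,0,0,0,0,0,0,0],
)

```text
time_s: 67.08
position: [0.3692, 0.2566, 0.2787]
tool_rot: [[0.018, -0.0, 1.0], [-1.0, 0.002, 0.018], [-0.002, -1.0, -0.0]]
ft_force: [-0.6, 0.6, -0.2]
grip_width: 0.0343
```

```bash
python3 - <<'E'
from hood import *
st();t=get_image("top");save(t,"t10.png",(105,100,505,290),2);T=cloud(t);sc=get_image("scene");save(sc,"s11.png",(80,70,380,330),2.6)
m=(T[...,1]>.2)&(T[...,1]<.33)&(T[...,0]>.462)&(T[...,0]<.49)&(T[...,2]>.06)&(T[...,2]<.15);Q=T[m];print(len(Q),np.percentile(Q,[5,50,95],axis=0).round(4))
E
```

```text
t67.08 [0.3692 0.2566 0.2787] phi1.0 tilt0.12 F [-0.6  0.6 -0.2] w0.0343 q [20. 10. 85.  0. 85. 19.]
263 [[0.468  0.2075 0.091 ]
 [0.4733 0.2702 0.0955]
 [0.4817 0.3245 0.0987]]
```

View pics/t10.png

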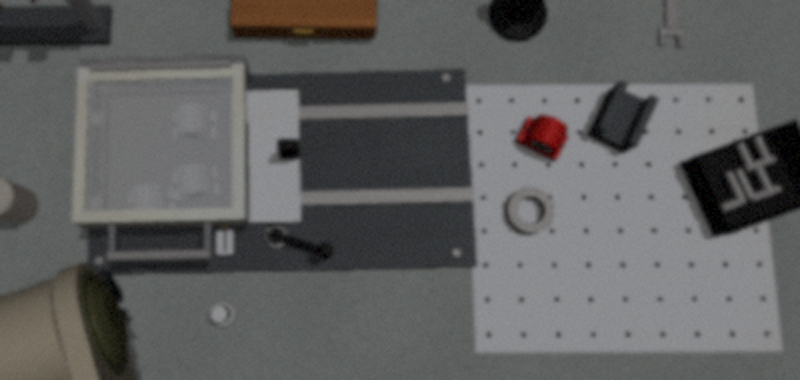

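View pics/s11.png

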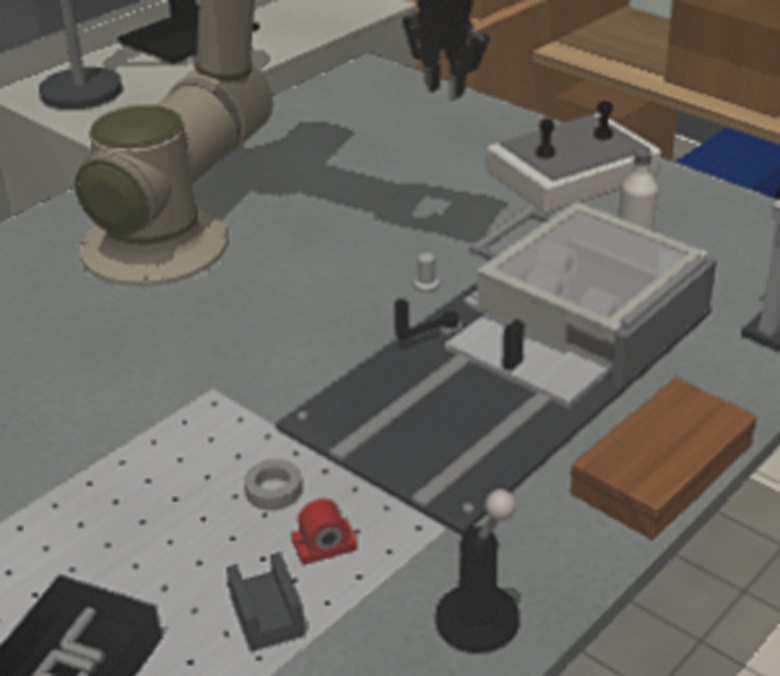

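The hood is shut with the three housings upright under the clear roof. The lever is clamped, and the ring, red block, V-block, bottle and post are where they were. I hand the job in.

```bash
python3 - <<'E'
from rig import env
print(env.close_job())
E
```

```text
the job is handed in; nothing more can be done
None
```

The job is handed in after about 67 s. All three housings present were loaded, the tray bed is on its mark and clamped, and the hood is shut. There was no fourth housing, and I left the red look-alike alone.

**Housings:** One was knocked toward the front wall of the tray after I placed it, which also turned its neighbour a few degrees. Both were still upright on the tray floor, so I left them. The final pictures show all three standing under the clear roof.

**Bed:** Just before clamping, the pointer lined up with the index line in the wrist view from above. An earlier, tilted view put it about 0.6 mm short.

**Lever:** It was released to its stop, then clamped until it met the stop again, where the force rose to 14 N. The knob was back within about 1 mm of its starting place.

**Hood:** I held the bar all the way down, and the hood closed slowly onto its stop. The upward force rose to about 25 N with no further movement, and the bar axis was at 0.09 m.

**Bystanders:** The final pictures show the ring, V-block, bottle and post where they were; I compared these by eye only.

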